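# Stand the lids to drain and get the kettle ready on the hob

## Task

Get the hob ready after the washing-up: lean every coloured lid on the sloped draining stand, lying flat on the slope, knob outwards and resting against the bottom lip; set the kettle down gently and upright, centred on the pan support so that no edge of its base overhangs; and push the tap handle fully home on the square spindle. Only when all of that is done, turn the tap handle anticlockwise as far as it goes, and leave everything standing in its place. Do not knock over the kettle or the amber spice jar.

Things in the scene. Friction and masses are not known exactly. Their poses are not given: they have to be found in the camera images.
- lid_red: red enamel lid: a flat disc 90 mm in diameter and 10 mm thick, 160 g or so, with a black upright round knob 30 mm in diameter and 34 mm tall (top 44 mm above the underside) at its centre. Origin: centre of the underside; z out through the knob. Starts flat on the counter, knob up; may be absent.
- lid_blue: blue enamel lid: a flat disc 90 mm in diameter and 10 mm thick, 160 g or so, with a black upright round knob 30 mm in diameter and 34 mm tall (top 44 mm above the underside) at its centre. Origin: centre of the underside; z out through the knob. Starts flat on the counter, knob up; may be absent.
- lid_green: green enamel lid: a flat disc 90 mm in diameter and 10 mm thick, 160 g or so, with a black upright round knob 30 mm in diameter and 34 mm tall (top 44 mm above the underside) at its centre. Origin: centre of the underside; z out through the knob. Starts flat on the counter, knob up; may be absent.
- lid_yellow: yellow enamel lid: a flat disc 90 mm in diameter and 10 mm thick, 160 g or so, with a black upright round knob 30 mm in diameter and 34 mm tall (top 44 mm above the underside) at its centre. Origin: centre of the underside; z out through the knob. Starts flat on the counter, knob up; may be absent.
- ramp: sloping board of the wooden draining stand (fixed), rising 35 degrees away from the robot. Origin: on its surface at the foot of the lip, mid-width, 22 mm above the counter. x up the slope, y along the level lip, z out of the surface. Usable x 0 to 110 mm, y -210 to 210 mm; lip 8 mm thick, 22 mm high. Four lids fit, e.g. at y = -150, -50, 50, 150 mm; a seated lid's origin: x = 45 mm, z = 0.
- kettle: small white kettle, about 0.55 kg, base 110 mm across, body 98 mm tall and 113 mm across, spout to +x (92 mm from the axis, 90 mm up). Fixed overhead handle: dark wooden bar along x, 100 mm long, 14 mm wide (y), 18 mm high, its centre 158 mm above the underside; 37 mm free below the bar. Origin: centre of the underside, z up.
- burner (a point): centre of the top of the round dark pan support on the steel hob: a flat-topped platform 150 mm in diameter, its top 44 mm above the counter (32 mm above the hob plate). z up. Fixed; varies with the hob.
- handle: black push-on tap handle, 70 g: a square skirt 40.5 mm wide, 37 mm tall, with a square bore from below (22.5 mm wide, 32 mm deep, sides along x and y); on top a grey upright bar grip along x, 40 mm long, 12 mm wide (y), 30 mm high (37 to 67 mm above the underside). Origin: centre of the underside; z up. Starts upright on the counter.
- tap_tip (a point): centre of the top of the brass tap spindle, 41 mm above the counter; turns with it. Spindle 20 mm square (sides along x and y), 24 mm out of the hob plate, plus a 15 mm square lead-in 5 mm high. It stands on the robot's side of the burner, 150 mm from its centre. The handle fits in any quarter turn; fully home, its underside rests on the plate, 29 mm below this point.
- tap (a joint): angle of the tap spindle, rad: 0 is shut, grows anticlockwise seen from above, stop at 1.2 (fully on). Starts between 0 and 0.2, stays where it is left; about 0.06 N m to turn. The handle has about 0.13 rad of play on it either way.
- spice_a: amber jar with a red cap, 44 mm in diameter, 100 mm tall, a bystander. Origin: centre of the underside.
- hob: steel hob plate with the pan support: 280 (x) x 190 x 12 mm, fixed, position and yaw vary. Origin: centre of its underside on the counter; x runs from the tap spindle (at -90 mm) to the burner (at +60 mm), z up.
There are look-alikes about, which are no part of the job. Of the things that look like the lid_green, the larger one is meant.

How it is judged (in metres and radians):
On the way, in this order (a step that is already met when the one before it is completed fails the run):
1. with the tap still shut (below 0.45 rad), every lid lies against the lip of the stand, the kettle stands centred on the pan support and the handle is fully home on the spindle (x of lid_red in the frame of ramp between 0.04 and 0.05 m and z of lid_red in the frame of ramp between -0.004 and 0.004 m and y of lid_red in the frame of ramp between -0.2 and 0.2 m and angle between the z axis of each of lid_red, lid_blue, lid_green, lid_yellow and the z axis of ramp, either way round below 0.08 rad and linear speed of each of lid_red, lid_blue, lid_green, lid_yellow, kettle below 0.02 m/s and x of lid_blue in the frame of ramp between 0.04 and 0.05 m and z of lid_blue in the frame of ramp between -0.004 and 0.004 m and y of lid_blue in the frame of ramp between -0.2 and 0.2 m and x of lid_green in the frame of ramp between 0.04 and 0.05 m and z of lid_green in the frame of ramp between -0.004 and 0.004 m and y of lid_green in the frame of ramp between -0.2 and 0.2 m and x of lid_yellow in the frame of ramp between 0.04 and 0.05 m and z of lid_yellow in the frame of ramp between -0.004 and 0.004 m and y of lid_yellow in the frame of ramp between -0.2 and 0.2 m and horizontal distance between kettle and burner below 0.02 m and z of kettle in the frame of burner between -0.004 and 0.004 m and angle between kettle's own z axis and vertical below 0.06 rad and horizontal distance between handle and tap_tip below 0.005 m and z of handle in the frame of tap_tip below -0.026 m and angle between the z axis of handle and the z axis of tap_tip, either way round below 0.08 rad and value of joint tap below 0.45 rad), for 0.2 s.
2. then the tap is turned on (beyond 1.0 rad) (value of joint tap above 1 rad), for 0.2 s.
At the end, for the whole second after the job is handed in: Lids flat on the slope (4 mm, 0.08 rad), within 5 mm of touching the lip, within 200 mm of mid-width, at rest; kettle upright and at rest on the pan support, within 20 mm of its centre; handle within 5 mm of the spindle axis and 3 mm of fully home; tap beyond 1.0 rad (x of lid_red in the frame of ramp between 0.04 and 0.05 m and z of lid_red in the frame of ramp between -0.004 and 0.004 m and y of lid_red in the frame of ramp between -0.2 and 0.2 m and angle between the z axis of each of lid_red, lid_blue, lid_green, lid_yellow and the z axis of ramp, either way round below 0.08 rad and linear speed of each of lid_red, lid_blue, lid_green, lid_yellow, kettle below 0.02 m/s and x of lid_blue in the frame of ramp between 0.04 and 0.05 m and z of lid_blue in the frame of ramp between -0.004 and 0.004 m and y of lid_blue in the frame of ramp between -0.2 and 0.2 m and x of lid_green in the frame of ramp between 0.04 and 0.05 m and z of lid_green in the frame of ramp between -0.004 and 0.004 m and y of lid_green in the frame of ramp between -0.2 and 0.2 m and x of lid_yellow in the frame of ramp between 0.04 and 0.05 m and z of lid_yellow in the frame of ramp between -0.004 and 0.004 m and y of lid_yellow in the frame of ramp between -0.2 and 0.2 m and horizontal distance between kettle and burner below 0.02 m and z of kettle in the frame of burner between -0.004 and 0.004 m and angle between kettle's own z axis and vertical below 0.06 rad and horizontal distance between handle and tap_tip below 0.005 m and z of handle in the frame of tap_tip below -0.026 m and angle between the z axis of handle and the z axis of tap_tip, either way round below 0.08 rad and value of joint tap above 1 rad).
It fails at once if the kettle is tipped more than 45 degrees (angle between kettle's own z axis and vertical above 0.8 rad).
It fails at once if the kettle is dropped or banged on the hob (more than 100 N between them) (contact force between kettle and hob above 100 N).
It fails at once if the spice jar is knocked over (angle between spice_a's own z axis and vertical above 0.6 rad).
Of lid_red, lid_blue, lid_green, lid_yellow only 3 to 4 are there at a start; the rules pass over those that are not, and their reading is None.
At some moment in a run one of lid_red, lid_blue, lid_green, lid_yellow, kettle may be knocked a few centimetres aside while the robot is not near it.
It also fails if it takes over 210 s, if anything falls off the work surface, if the arm or the gripper's body presses on something with over 40 N, if the wrist force passes 120 N, or if a joint passes its speed limit or range.

## Robot

A 6-joint arm with a two-finger parallel gripper is mounted at the origin on the work surface. World frame = base frame: x ahead of the robot, y to its left, z up, the work surface at z = 0. Lengths are in m, angles in degrees, forces in N, time in s.
With the tool pointing down it reaches from about 0.375 to 0.9 m from the base axis. Payload 3.1 kg.
Tool frame: the origin (TCP) lies on the centre line of the jaws, within the pads' length; the fingertips stand 25 mm ahead of it and the grasp point (between the pads) lies 6 mm ahead of it; y points along the fingers, x is the direction in which the jaws open and shut, and the axes are right-handed (so a half turn about y gives the same grasp; the last joint's range is limited). The gripper opens to 87 mm and grips with 3 to 60 N. Pads are 19 mm wide; open, the fingers measure 117 mm over their backs; the gripper's body (75 mm by 190 mm) begins 51 mm behind the grasp point.
Start: joints at [-73.768, 30.224, 82.088, -0, 67.689, -10.227], TCP at [0.278, -0.559, 0.248] pointing down, gripper open.
Joint ranges: [-176.69, 176.69], [-43.24, 126.21], [12.49, 139.97], [-82, 262], [0, 151.66], [-163.58, 163.58]. Speed limits (degrees/s): [159.86, 159.86, 180, 180, 180, 180].

## Interface

Orientations are given as a 3x3 rotation matrix whose columns are the frame's x, y, z axes.
In Python, from rig import * gives the robot as it stands.
- The arm moves only by the tool play_rows, never from a script. Its argument "commands" is a list of rows, each a list of 2 entries, a list of its own where there are three numbers: the shift along the world's x, y, z in m, then the turn, a rotation vector about the world's x, y, z in rad. A call has 1 to 10 rows; each row is the pose to reach, as a shift and turn from the pose commanded when the call began; what a row does not reach only later rows make up. A row lasts 1/8 s, in which the tool goes at most 62.5 mm and 10.7 degrees, less where a joint would pass 70% of its speed; a pose out of reach is approached as far as the arm can. A call with a gripper value outside its range is refused whole. "gripper" is the finger opening in m, from 0 to 0.087, set as the call begins (left out, the last holds). The fingers move at their own pace and stop on an object; the grip force is fixed at half the most. Time passes only in rows, so rows that repeat a pose let the fingers close. It gives the time, the measured TCP pose, the force and the opening at its end, in the units of the state.
- read_state(): the state, without advancing time (a new reading comes with each control period).
- capture(name): name is "side" or "top" or "wrist"; returns a dict with "frame" (384x512x3 uint8, red, green, blue), "depth" (384x512 float32, m along the optical axis (not along the pixel's ray), 0 where there is no reading), "mtx" (3x3 intrinsics, pixels), "cam_to_world" (4x4, takes a point from camera to world coordinates); the wrist camera has in their place "hand_eye" (4x4, takes a point from camera to tool coordinates, whose origin is the TCP and whose axes are the tool frame's). Camera axes: x right, y down, z forward; pixel columns grow to the right and rows downward; lengths in m; the calibration is good to about 2 mm. The wrist camera is an equidistant fisheye: a pixel r from the principal point sees the ray r / f radians off the axis. A picture is of the moment at which its call begins: read the wrist's pose just before it.
- hand_in(): hands the job in, once; it reports no verdict.
The state is a dict: "time_s": time; "joint_positions": joint angles; "qvel": joint speeds; "tau": joint torques, N m; "position": TCP position; "tcp_rot": TCP orientation; "force": force on the tool from outside, world axes, zero at the start; "moment": the same for the moment, N m; "opening": opening from 0.0 (shut) to 1.0 (fully open).
Only numpy, scipy, OpenCV 4.12 (cv2) and the standard library are available. Lean on these libraries where they do the work, as an engineer would, in place of code of your own. Each camera call takes 0.05 s, during which the arm holds its last target. There are 200 camera calls.

## Working session

There is one attempt and no reset: what is moved stays moved. The work goes in short steps, Python scripts to look and compute and a tool call to move; the robot and the scene stay as the last step left them, time stands still between calls to the robot, and variables do not carry over. Pictures are saved under pics/ and viewed, about 12 in all and at most 16, crops included, and the job is handed in when it is done.

Besides the shell and the picture viewer there is one more tool, called as name(argument=value, ...), one argument or row to a line, values as JSON. play_rows: Moves the arm, as the interface text tells. Its arguments: {"type":"object","properties":{"commands":{"type":"array"},"gripper":{"type":"number"}},"required":["commands"]}

```bash
mkdir -p pics; ls
cat > h.py <<'E'
from rig import *
import numpy as np, cv2
def save(n,f): cv2.imwrite('pics/'+n+'.png',cv2.cvtColor(f,cv2.COLOR_RGB2BGR))
E
python3 - <<'E'
from h import *
s=read_state(); print(s)
t=capture('top'); d=capture('side')
np.savez('c0.npz',tf=t['frame'],td=t['depth'],tm=t['mtx'],tc=t['cam_to_world'],sf=d['frame'],sd=d['depth'],sm=d['mtx'],sc=d['cam_to_world'])
print(t['mtx'],t['cam_to_world'],d['cam_to_world'])
save('both',np.hstack([cv2.resize(t['frame'],(800,600))])); save('side',cv2.resize(d['frame'],(800,600)))
E
```

```text
pics
{'time_s': 0.0, 'joint_positions': array([-7.37688723e+01,  3.02768826e+01,  8.21545269e+01, -4.76361672e-04,
        6.76885054e+01, -1.02267777e+01]), 'qvel': array([ 0.06617639, -0.02660342,  0.05690268, -0.07098185,  0.06182008,
        0.02169584]), 'tau': array([-6.81464062e-04, -4.40049577e+01, -1.76592225e+01,  6.31527300e-02,
        5.80970349e-02, -1.51478480e-04]), 'position': array([ 0.27830501, -0.55888135,  0.24660423]), 'tcp_rot': array([[ 4.45542417e-01, -5.92380023e-04,  8.95260634e-01],
       [-8.95258458e-01,  2.00734042e-03,  4.45542662e-01],
       [-2.06102344e-03, -9.99997810e-01,  3.64022079e-04]]), 'force': array([-0.34187929,  0.0389458 , -0.49203904]), 'moment': array([ 0.03655945, -0.02691642, -0.00212128]), 'opening': 1.000749146237889}
[[346.69513849   0.         253.4536214 ]
 [  0.         346.69513849 190.2485831 ]
 [  0.           0.           1.        ]] [[-0.01102913 -0.99856419  0.05242051  0.44874853]
 [-0.99988975  0.01049218 -0.01050747 -0.00769636]
 [ 0.00994238 -0.05253062 -0.99856982  0.95559198]
 [ 0.          0.          0.          1.        ]] [[ 0.79434371 -0.32876004  0.51081788 -0.09528761]
 [-0.60697596 -0.39568958  0.68920965 -0.87261088]
 [-0.02445928 -0.85752352 -0.51386297  0.69433615]
 [ 0.          0.          0.          1.        ]]
```

View pics/both.png

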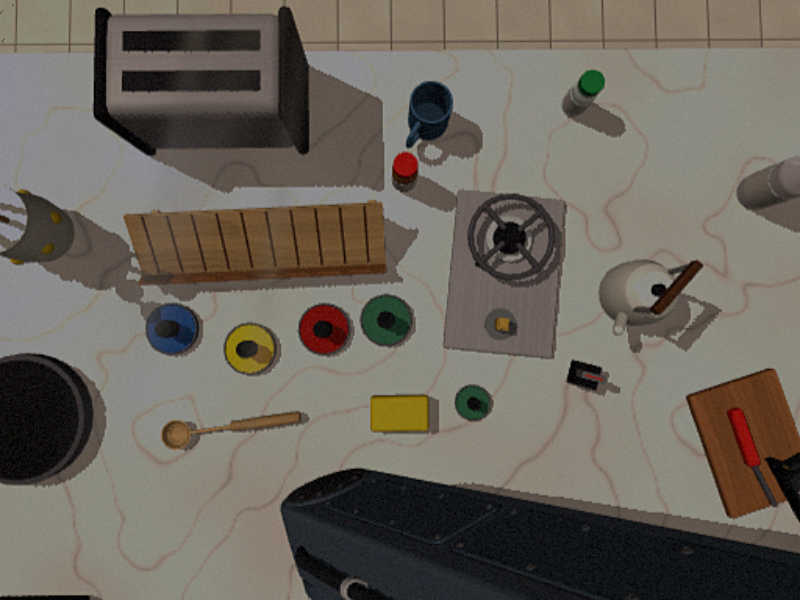

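View pics/side.png

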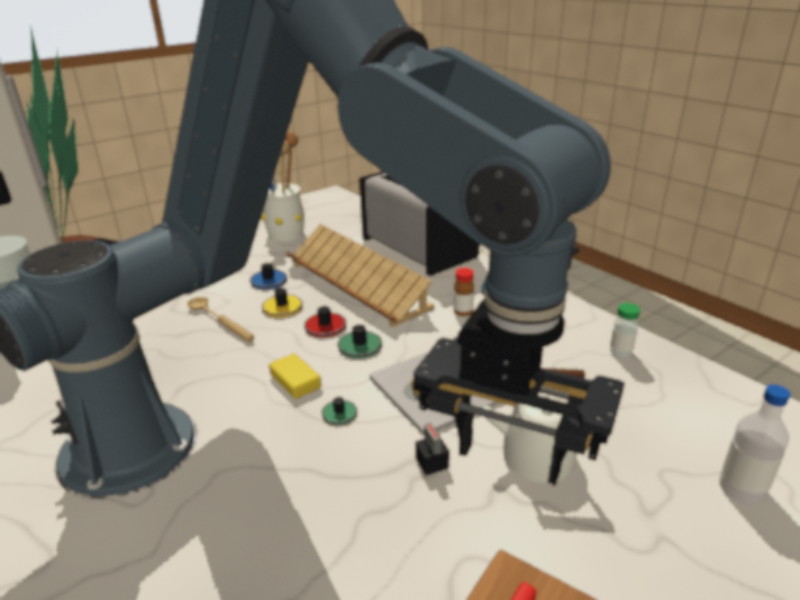

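Top view (800×600): lids are blue (172,329), yellow (250,349), red (324,329) and large green (386,320). The small green lid at (473,402) is the decoy. The amber jar is at (405,168), with a green-capped look-alike at (588,88). Kettle is at (645,290) with its bar at (680,285), tap handle at (587,376), spindle (503,324) and burner (512,237). Stand runs from (140,280) to (385,268).

```bash
cat >> h.py <<'E'
def cloud(c,T=None):
    m=c['mtx']; D=c['depth']; T=c['cam_to_world'] if T is None else T
    v,u=np.mgrid[:D.shape[0],:D.shape[1]]
    P=np.stack([(u-m[0,2])/m[0,0]*D,(v-m[1,2])/m[1,1]*D,D],-1)@T[:3,:3].T+T[:3,3]
    P[D==0]=np.nan
    return P
E
python3 - <<'E'
from h import *
np.set_printoptions(precision=4,suppress=True)
z=np.load('c0.npz')
for k in 'ts':
    c=dict(frame=z[k+'f'],depth=z[k+'d'],mtx=z[k+'m'],cam_to_world=z[k+'c'])
    P=cloud(c); hsv=cv2.cvtColor(c['frame'],cv2.COLOR_RGB2HSV).astype(int); H,S,V=hsv[...,0],hsv[...,1],hsv[...,2]
    print(k,'valid',np.mean(c['depth']>0))
    for n,m in dict(red=((H<6)|(H>174))&(S>150),yel=(H>22)&(H<33)&(S>120),grn=(H>60)&(H<90)&(S>70),blu=(H>100)&(H<115)&(S>120)).items():
        m=m&(V>40)
        nn,l,st,ce=cv2.connectedComponentsWithStats(m.astype(np.uint8))
        for i in range(1,nn):
            if st[i,4]<60: continue
            # disc: ellipse of hull
            ct=max(cv2.findContours((l==i).astype(np.uint8),0,1)[0],key=cv2.contourArea)
            e=cv2.fitEllipse(cv2.convexHull(ct)); q=P[l==i]
            zz=np.nanmedian(q[:,2])
            # ray at ellipse centre to plane zz
            r=c['cam_to_world'][:3,:3]@np.array([(e[0][0]-c['mtx'][0,2])/c['mtx'][0,0],(e[0][1]-c['mtx'][1,2])/c['mtx'][1,1],1]); o=c['cam_to_world'][:3,3]
            p=o+r*(zz-o[2])/r[2]
            # knob above
            near=(np.hypot(P[...,0]-p[0],P[...,1]-p[1])<.035)&(P[...,2]>.038)&(P[...,2]<.06)
            kq=P[near]
            print(n,st[i,4],'px',np.array(e[0]).round(1),np.array(e[1]).round(1),'disc',p,'knobtop',np.nanmean(kq,0) if len(kq) else None,len(kq))
    if k=='t':
        def blob(n,x0,x1,y0,y1,z0,z1):
            m=(P[...,0]>x0)&(P[...,0]<x1)&(P[...,1]>y0)&(P[...,1]<y1)&(P[...,2]>z0)&(P[...,2]<z1)
            q=P[m]
            if len(q)<5: print(n,len(q));return
            r=cv2.minAreaRect(q[:,:2].astype(np.float32)); print(n,len(q),'z',np.median(q[:,2]),q[:,2].max(),'rect',r, 'mean',q.mean(0))
        sc=512/800
        for n,(u,v) in dict(handle=(587,376),spin=(503,324),burn=(512,237),kbar=(680,285),ket=(620,290),jar=(405,168),r1=(160,260),r2=(370,255),r3=(140,222),r4=(370,210),hob=(470,300),small=(473,402),count=(540,420)).items():
            print(n,P[int(v*sc),int(u*sc)])
        np.save('P0.npy',P)
E
```

```text
t valid 0.9962412516276041
red 194 px [259.  105.3] [15.8 16.2] disc [ 0.7067 -0.0329  0.0998] knobtop [ 0.6909 -0.032   0.0497] 38
red 637 px [206.9 210.3] [30.3 30.8] disc [0.4452 0.1096 0.0105] knobtop [0.4447 0.1088 0.0435] 101
red 390 px [475.5 279.1] [12.6 44.7] disc [ 0.2562 -0.6002  0.0363] knobtop [ 0.2596 -0.6011  0.0391] 75
yel 521 px [159.2 222.8] [30.5 31. ] disc [0.4129 0.2387 0.0103] knobtop [0.4124 0.2377 0.0431] 105
yel 743 px [256.3 264.8] [28.6 45.9] disc [ 0.2999 -0.0229  0.0297] knobtop None 0
grn 181 px [378.7  51.7] [14.8 15.5] disc [ 0.8421 -0.3381  0.0995] knobtop [ 0.8287 -0.3282  0.0498] 78
grn 597 px [246.7 204.4] [30.1 30.4] disc [0.4599 0.0013 0.0104] knobtop [0.4595 0.0009 0.0437] 95
grn 274 px [302.1 257.5] [20.7 20.9] disc [ 0.3144 -0.1476  0.0072] knobtop None 0
blu 453 px [109.5 210.2] [29.2 30.6] disc [0.4484 0.3732 0.0104] knobtop [0.4485 0.3724 0.0435] 110
handle [ 0.3648 -0.3262  0.0673]
spin [ 0.4506 -0.1953  0.0401]
burn [ 0.6018 -0.2177  0.0262]
kbar [ 0.5047 -0.4321  0.1676]
ket [ 0.5049 -0.3835  0.0701]
jar [ 0.7022 -0.0329  0.1   ]
r1 [0.5
[... 699 characters left out ...]
4105 0.235  0.0437] 37
yel 568 px [188.4 240.6] [24.1 32.7] disc [ 0.2904 -0.0427  0.0296] knobtop None 0
grn 1229 px [32.5 76.7] [27.1 91.6] disc [0.3111 1.878  0.138 ] knobtop [0.34   1.8705 0.0459] 5
grn 108 px [402.1 198.5] [ 9.7 13.4] disc [ 0.8321 -0.3462  0.1   ] knobtop [ 0.8271 -0.3475  0.0491] 98
grn 210 px [229.7 219.1] [12.6 25.3] disc [ 0.4568 -0.0039  0.0115] knobtop [ 0.4576 -0.0027  0.0438] 53
grn 153 px [216.8 262.9] [11.7 19.6] disc [ 0.3127 -0.152   0.0082] knobtop None 0
blu 106 px [171.4 177.7] [ 7.6 20.4] disc [0.4456 0.3658 0.0118] knobtop [0.4464 0.3693 0.0435] 31
blu 146 px [496.9 252.3] [12.3 15. ] disc [ 0.6711 -0.6637  0.18  ] knobtop [ 0.6557 -0.6669  0.049 ] 268
```

Run:
```python
from h import *
np.set_printoptions(precision=4,suppress=True)
P=np.load('P0.npy'); F=np.load('c0.npz')['tf']
X,Y,Z=P[...,0],P[...,1],P[...,2]
def rect(n,m,keep=None):
    q=P[m]; r=cv2.minAreaRect(q[:,:2].astype(np.float32)); print(n,len(q),'zmed %.4f'%np.median(q[:,2]),'c',np.array(r[0]),'sz',np.array(r[1]),'ang',r[2],'mean',q.mean(0)); return q
box=lambda x0,x1,y0,y1,z0,z1:(X>x0)&(X<x1)&(Y>y0)&(Y<y1)&(Z>z0)&(Z<z1)
rect('handle grip',box(.33,.41,-.38,-.28,.055,.08))
rect('handle all',box(.33,.41,-.38,-.28,.03,.08))
rect('spin core',box(.42,.48,-.23,-.16,.038,.05))
rect('spin all',box(.42,.48,-.23,-.16,.03,.05))
rect('burner',box(.5,.7,-.31,-.12,.038,.05))
rect('hob',box(.35,.75,-.4,-.06,.009,.016))
q=rect('kbar',box(.42,.62,-.55,-.33,.15,.2))
rect('ketbody',box(.4,.62,-.5,-.3,.09,.11))
rect('ketbody2',box(.4,.62,-.5,-.3,.04,.09))
rect('ketspout',box(.4,.62,-.5,-.3,.085,.095))
rect('jar',box(.66,.74,-.07,0.0,.09,.12))
# ramp plane
m=box(.56,.64,.04,.38,.03,.085)
q=P[m]
for _ in range(4):
    A=np.c_[q[:,:2],np.ones(len(q))]; a=np.linalg.lstsq(A,q[:,2],rcond=None)[0]; r=q[:,2]-A@a; q=q[abs(r)<2.5*r.std()+1e-4]
n=np.array([-a[0],-a[1],1]); n/=np.linalg.norm(n)
print('ramp plane',a,'n',n,'slope',np.degrees(np.arccos(n[2])),'yaw',np.degrees(np.arctan2(a[1],a[0])),'std',r.std())
# lip: top edge points above the plane
h=(Z-(a[0]*X+a[1]*Y+a[2]))*n[2]
m=(h>.010)&(h<.03)&box(.48,.57,-.02,.42,.015,.06)
q=rect('lip',m); print('h',np.median(h[m]),np.percentile(h[m],90))
# extent of board
m=(abs(h)<.004)&box(.5,.7,-.05,.45,.02,.1); rect('board',m)
mm=m|((h>.010)&(h<.03)&box(.48,.57,-.02,.42,.015,.06));
```

```text
handle grip 79 zmed 0.0662 c [ 0.3616 -0.3378] sz [0.0394 0.0116] ang 73.42654418945312 mean [ 0.3619 -0.3368  0.0658]
handle all 266 zmed 0.0380 c [ 0.3614 -0.3386] sz [0.0428 0.0403] ang 73.57804107666016 mean [ 0.3618 -0.3364  0.0457]
spin core 31 zmed 0.0404 c [ 0.4479 -0.197 ] sz [0.0185 0.0159] ang 89.56940460205078 mean [ 0.4495 -0.1976  0.0405]
spin all 60 zmed 0.0383 c [ 0.4493 -0.1977] sz [0.0199 0.0186] ang 89.16256713867188 mean [ 0.4499 -0.1975  0.0379]
burner 866 zmed 0.0429 c [ 0.5988 -0.2136] sz [0.1466 0.1476] ang 21.181180953979492 mean [ 0.599  -0.2142  0.0428]
hob 5247 zmed 0.0119 c [ 0.5166 -0.2563] sz [0.2925 0.3141] ang 83.6739273071289 mean [ 0.5222 -0.2049  0.012 ]
kbar 337 zmed 0.1660 c [ 0.5014 -0.4301] sz [0.0146 0.1   ] ang 47.07685089111328 mean [ 0.5005 -0.4273  0.1646]
ketbody 536 zmed 0.0972 c [ 0.4818 -0.421 ] sz [0.0784 0.128 ] ang 70.60557556152344 mean [ 0.5042 -0.419   0.0968]
ketbody2 811 zmed 0.0736 c [ 0.4961 -0.4116] sz [0.1094 0.1208] ang 14.611644744873047 mean [ 0.4944 -0.4015  0.0721]
ketspout 351 zmed 0.0899 c [ 0.4806 -0.4224] sz [0.0862 0.1283] ang 71.35453033447266 mean [ 0.4958 -0.4113  0.09  ]
jar 201 zmed 0.0997 c [ 0.7069 -0.0343] sz [0.0378 0.0373] ang 89.32902526855469 mean [ 0.7067 -0.0332  0.0996]
ramp plane [ 0.6934  0.0278 -0.3647] n [-0.5697 -0.0229  0.8215] slope 34.76084288599454 yaw 2.2977444287251574 std 0.0016604064962857257
lip 726 zmed 0.0367 c [0.5171 0.2097] sz [0.0537 0.4179] ang 2.3056812286376953 mean [0.5366 0.2103 0.0363]
h 0.020313196574578016 0.022943815959813988
board 6328 zmed 0.0548 c [0.594 0.213] sz [0.0963 0.4213] ang 2.3178536891937256 mean [0.5958 0.2124 0.0543]
```

play_rows(
  commands=[
    [[0.042, 0.11, 0.0], [0, 0, 0.4]],
    [[0.083, 0.221, -0.03], [0, 0, 0.819]],
    [[0.083, 0.221, -0.03], [0, 0, 0.819]],
    [[0.083, 0.221, -0.03], [0, 0, 0.819]],
    [[0.083, 0.221, -0.05], [0, 0, 0.819]],
    [[0.083, 0.221, -0.05], [0, 0, 0.819]],
    [[0.083, 0.221, -0.05], [0, 0, 0.819]],
    [[0.083, 0.221, -0.05], [0, 0, 0.819]],
  ],
  gripper=0.04,
)

```text
time_s: 1.1
position: [0.3615, -0.3396, 0.1981]
tcp_rot: [[0.958, 0.001, 0.288], [-0.288, -0.001, 0.958], [0.001, -1.0, -0.001]]
force: [-1.1, 0.3, -0.3]
opening: 0.461
```

```bash
cat >> h.py <<'E'
def wcloud():
    s=read_state(); c=capture('wrist'); T=np.eye(4); T[:3,:3]=s['tcp_rot']; T[:3,3]=s['position']; T=T@c['hand_eye']
    m=c['mtx']; D=c['depth']; v,u=np.mgrid[:D.shape[0],:D.shape[1]]
    x=(u-m[0,2])/m[0,0]; y=(v-m[1,2])/m[1,1]; r=np.hypot(x,y)+1e-9; t=np.minimum(r,1.45)
    k=np.tan(t)/r
    P=np.stack([x*k*D,y*k*D,D],-1)@T[:3,:3].T+T[:3,3]; P[D==0]=np.nan
    return s,c,P
def rect(P,n,x0,x1,y0,y1,z0,z1):
    X,Y,Z=np.moveaxis(P,-1,0)
    q=P[(X>x0)&(X<x1)&(Y>y0)&(Y<y1)&(Z>z0)&(Z<z1)]
    if len(q)<5: print(n,len(q)); return q
    r=cv2.minAreaRect(q[:,:2].astype(np.float32)); print(n,len(q),'z %.4f'%np.median(q[:,2]),'c',np.array(r[0]).round(4),'sz',np.array(r[1]).round(4),'ang %.1f'%r[2]); return q
E
python3 - <<'E'
from h import *
np.set_printoptions(precision=4,suppress=True)
s,c,P=wcloud(); print(s['position'],s['tcp_rot'],s['joint_positions'],s['opening'])
save('w1',c['frame'])
rect(P,'counter',.3,.42,-.40,-.28,-.01,.01)
rect(P,'grip',.33,.41,-.38,-.29,.055,.08)
rect(P,'handle',.33,.41,-.38,-.29,.03,.08)
rect(P,'spin',.42,.48,-.23,-.16,.03,.05)
rect(P,'burn',.5,.7,-.31,-.12,.038,.05)
rect(P,'kbar',.42,.62,-.55,-.33,.15,.2)
rect(P,'kbody',.42,.62,-.55,-.33,.02,.07)
E
```

```text
[ 0.3615 -0.3396  0.1981] [[ 0.9578  0.0008  0.2876]
 [-0.2876 -0.0013  0.9578]
 [ 0.0012 -1.     -0.001 ]] [-56.1385  24.5162 103.3739  -0.0014  52.0235 -39.424 ] 0.46089318490864456
counter 8098 z -0.0003 c [ 0.36 -0.34] sz [0.12 0.12] ang 0.0
grip 531 z 0.0665 c [ 0.3622 -0.338 ] sz [0.0401 0.0116] ang 73.3
handle 1641 z 0.0372 c [ 0.3619 -0.3382] sz [0.0411 0.0406] ang 74.1
spin 410 z 0.0396 c [ 0.4507 -0.1978] sz [0.0204 0.0207] ang 83.7
burn 2828 z 0.0429 c [ 0.5977 -0.236 ] sz [0.1046 0.1475] ang 86.7
kbar 84 z 0.1594 c [ 0.4834 -0.4084] sz [0.0095 0.0374] ang 23.3
kbody 2051 z 0.0551 c [ 0.4913 -0.399 ] sz [0.1106 0.0613] ang 17.0
```

View pics/w1.png

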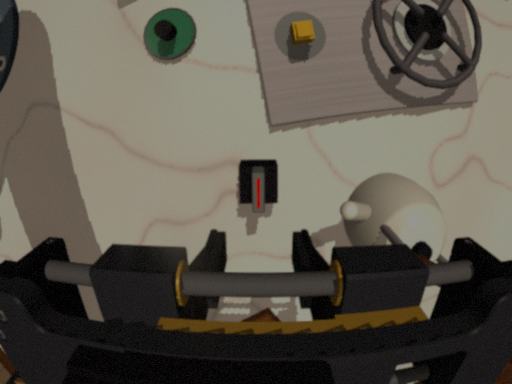

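The wrist view shows the tap handle (258,180), spindle (302,32), burner (425,28), kettle (400,220) and the decoy lid (170,33). The handle measures 40 mm square with its grip top at 66.5 mm, which matches the description.

play_rows(
  commands=[
    [[0.0005, 0.0015, -0.06], [0, 0, 0]],
    [[0.0005, 0.0015, -0.11], [0, 0, 0]],
    [[0.0005, 0.0015, -0.131], [0, 0, 0]],
    [[0.0005, 0.0015, -0.131], [0, 0, 0]],
    [[0.0005, 0.0015, -0.131], [0, 0, 0]],
  ],
)

```text
time_s: 1.78
position: [0.3624, -0.338, 0.0674]
tcp_rot: [[0.958, 0.001, 0.286], [-0.286, -0.002, 0.958], [0.002, -1.0, -0.001]]
force: [0.3, 0.3, 0.1]
opening: 0.46
```

play_rows(
  commands=[
    [[0, 0, 0], [0, 0, 0]],
    [[0, 0, 0], [0, 0, 0]],
    [[0, 0, 0], [0, 0, 0]],
    [[0, 0, 0], [0, 0, 0]],
    [[0, 0, 0.04], [0, 0, 0]],
    [[0, 0, 0.09], [0, 0, 0]],
    [[0, 0, 0.09], [0, 0, 0]],
  ],
  gripper=0.0,
)

```text
time_s: 2.65
position: [0.3634, -0.3389, 0.1597]
tcp_rot: [[0.958, 0.005, 0.286], [-0.286, -0.007, 0.958], [0.006, -1.0, -0.005]]
force: [-0.1, -0.1, -1.0]
opening: 0.134
```

play_rows(
  commands=[
    [[0.025, 0.035, 0.0], [0, 0, 0.1]],
    [[0.05, 0.065, 0.0], [0, 0, 0.2]],
    [[0.05, 0.065, 0.0], [0, 0, 0.2]],
    [[0.05, 0.065, 0.0], [0, 0, 0.2]],
    [[0.05, 0.065, 0.0], [0, 0, 0.2]],
  ],
)

```text
time_s: 3.28
position: [0.4114, -0.2727, 0.1561]
tcp_rot: [[0.996, -0.001, 0.091], [-0.091, 0.0, 0.996], [-0.001, -1.0, 0.0]]
force: [-0.7, -0.1, -1.8]
opening: 0.135
```

Run:
```python
from h import *
np.set_printoptions(precision=4,suppress=True)
s,c,P=wcloud(); print(s['position'],s['tcp_rot'],s['force'])
f=c['frame']
q=rect(P,'spin',.42,.48,-.23,-.16,.03,.05)
rect(P,'spintip',.42,.48,-.23,-.16,.0375,.05)
rect(P,'spinlow',.42,.48,-.23,-.16,.025,.0375)
rect(P,'burn',.5,.7,-.31,-.12,.038,.05)
# hob edges
X,Y,Z=np.moveaxis(P,-1,0)
hob=(Z>.008)&(Z<.016)&(X>.38)&(X<.7)&(Y>-.36)&(Y<-.08); r=cv2.minAreaRect(P[hob][:,:2].astype(np.float32)); print('hob',r)
m=(Z>.028)&(Z<.05)&(X>.42)&(X<.48)&(Y>-.23)&(Y<-.16); v,u=np.where(m); print(u.min(),u.max(),v.min(),v.max())
u0,v0=int(u.mean()),int(v.mean())
cr=f[max(0,v0-50):v0+50,max(0,u0-60):u0+60]; save('spin',cv2.resize(cr,None,fx=5,fy=5,interpolation=cv2.INTER_NEAREST))
save('w2',f)
# held handle
rect(P,'held',s['position'][0]-.04,s['position'][0]+.04,s['position'][1]-.04,s['position'][1]+.04,.08,.14)
```

```text
[ 0.4114 -0.2727  0.1561] [[ 0.9958 -0.0007  0.0914]
 [-0.0914  0.0004  0.9958]
 [-0.0007 -1.      0.0003]] [-0.7385 -0.0849 -1.7579]
spin 540 z 0.0399 c [ 0.4509 -0.1974] sz [0.0193 0.0205] ang 86.3
spintip 312 z 0.0407 c [ 0.4499 -0.1977] sz [0.0147 0.017 ] ang 86.3
spinlow 239 z 0.0356 c [ 0.4509 -0.1975] sz [0.0195 0.0205] ang 86.3
burn 5388 z 0.0429 c [ 0.5989 -0.2139] sz [0.1474 0.1467] ang 55.7
hob ((0.5402953624725342, -0.20748761296272278), (0.19060224294662476, 0.28004276752471924), 83.68814849853516)
284 307 100 122
held 2471 z 0.1253 c [ 0.4127 -0.2655] sz [0.0246 0.0408] ang 85.0
```

View pics/spin.png

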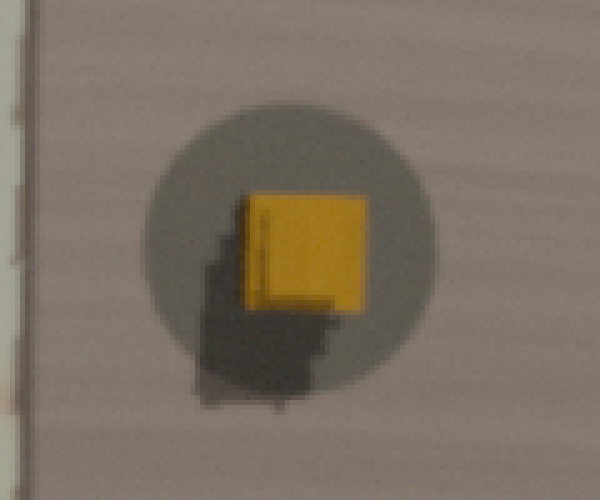

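play_rows(
  commands=[
    [[0.02, 0.04, 0.0], [0, 0, 0.025]],
    [[0.0394, 0.0751, 0.0], [0, 0, 0.025]],
    [[0.0394, 0.0751, -0.02], [0, 0, 0.025]],
    [[0.0394, 0.0751, -0.04], [0, 0, 0.025]],
    [[0.0394, 0.0751, -0.04], [0, 0, 0.025]],
    [[0.0394, 0.0751, -0.04], [0, 0, 0.025]],
    [[0.0394, 0.0751, -0.04], [0, 0, 0.025]],
  ],
)

```text
time_s: 4.2
position: [0.4517, -0.1976, 0.1173]
tcp_rot: [[0.998, 0.001, 0.066], [-0.066, -0.001, 0.998], [0.001, -1.0, -0.001]]
force: [-0.5, -0.5, -1.5]
opening: 0.136
```

Run:
```python
from h import *
np.set_printoptions(precision=4,suppress=True)
s,c,P=wcloud(); print(s['position'],s['tcp_rot'],s['force'])
x,y,z=s['position']
rect(P,'held',x-.04,x+.04,y-.04,y+.04,.06,.09)
t=capture('top');P=cloud(t); rect(P,'held top',x-.04,x+.04,y-.04,y+.04,.06,.09)
f=t['frame'];
d=capture('side'); save('s2',cv2.resize(d['frame'][150:330,200:420],None,fx=3,fy=3))
P=cloud(d); q=rect(P,'held side',x-.04,x+.04,y-.04,y+.04,.044,.08); print(q.min(0),q.max(0))
```

```text
[ 0.4517 -0.1976  0.1173] [[ 0.9978  0.0013  0.0657]
 [-0.0657 -0.001   0.9978]
 [ 0.0014 -1.     -0.0009]] [-0.5403 -0.4894 -1.4669]
held 1856 z 0.0864 c [ 0.4528 -0.1903] sz [0.0244 0.041 ] ang 86.2
held top 25 z 0.0732 c [ 0.4519 -0.1799] sz [0.0032 0.0386] ang 87.3
held side 180 z 0.0653 c [ 0.4406 -0.2084] sz [0.0309 0.0557] ang 39.9
[ 0.429  -0.2235  0.0498] [ 0.4699 -0.1771  0.0799]
```

play_rows(
  commands=[
    [[-0.0012, 0.0005, -0.006], [0, 0, 0]],
    [[-0.0012, 0.0005, -0.012], [0, 0, 0]],
    [[-0.0012, 0.0005, -0.017], [0, 0, 0]],
    [[-0.0012, 0.0005, -0.021], [0, 0, 0]],
    [[-0.0012, 0.0005, -0.021], [0, 0, 0]],
  ],
)

```text
time_s: 4.97
position: [0.45, -0.1962, 0.0951]
tcp_rot: [[0.998, -0.001, 0.065], [-0.065, 0.001, 0.998], [-0.001, -1.0, 0.001]]
force: [-0.3, -0.1, -1.1]
opening: 0.133
```

play_rows(
  commands=[
    [[0, 0, -0.004], [0, 0, 0]],
    [[0, 0, -0.008], [0, 0, 0]],
    [[0, 0, -0.012], [0, 0, 0]],
    [[0, 0, -0.016], [0, 0, 0]],
    [[0, 0, -0.018], [0, 0, 0]],
    [[0, 0, -0.018], [0, 0, 0]],
  ],
)

```text
time_s: 5.72
position: [0.4501, -0.1964, 0.0788]
tcp_rot: [[0.998, 0.0, 0.065], [-0.065, -0.0, 0.998], [0.0, -1.0, -0.0]]
force: [-2.0, 0.7, 12.5]
opening: 0.131
```

play_rows(
  commands=[
    [[0, 0, -0.003], [0, 0, 0]],
    [[0, 0, -0.003], [0, 0, 0]],
    [[0, 0, 0], [0, 0, 0]],
  ],
)

```text
time_s: 6.1
position: [0.4505, -0.1966, 0.0788]
tcp_rot: [[0.998, 0.002, 0.065], [-0.065, -0.001, 0.998], [0.002, -1.0, -0.001]]
force: [0.2, -0.6, -1.1]
opening: 0.14
```

play_rows(
  commands=[
    [[0, 0, 0], [0, 0, 0]],
    [[0, 0, 0], [0, 0, 0]],
    [[0, 0, 0.05], [0, 0, 0]],
    [[0, 0, 0.11], [0, 0, 0]],
    [[0, -0.05, 0.17], [0, 0, 0.18]],
    [[0, -0.1, 0.18], [0, 0, 0.36]],
    [[0.0, -0.15, 0.18], [0, 0, 0.54]],
    [[0.0, -0.17, 0.18], [0, 0, 0.72]],
    [[0.0, -0.18, 0.18], [0, 0, 0.885]],
    [[0.0, -0.18, 0.18], [0, 0, 0.885]],
  ],
  gripper=0.04,
)

```text
time_s: 7.35
position: [0.4499, -0.377, 0.2565]
tcp_rot: [[0.685, -0.001, -0.729], [0.729, 0.001, 0.685], [0.0, -1.0, 0.001]]
force: [-0.3, 0.7, -0.0]
opening: 0.457
```

Run:
```python
from h import *
np.set_printoptions(precision=4,suppress=True)
s,c,P=wcloud(); print(s['position'],s['tcp_rot'],s['joint_positions'],s['force'],s['opening'])
save('w3',c['frame'])
rect(P,'kbar',.42,.62,-.55,-.33,.155,.19)
rect(P,'kbody',.40,.62,-.55,-.33,.02,.1)
rect(P,'handlew',.41,.49,-.24,-.15,.03,.1)
t=capture('top');P=cloud(t)
rect(P,'handle',.41,.49,-.24,-.15,.035,.1); rect(P,'grip',.41,.49,-.24,-.15,.065,.1)
save('t3',t['frame'])
```

```text
[ 0.4499 -0.377   0.2565] [[ 0.6845 -0.0009 -0.729 ]
 [ 0.729   0.0011  0.6845]
 [ 0.0002 -1.      0.0014]] [-50.8631  26.7196  87.0717   0.0018  66.2896 -97.6663] [-0.2522  0.7332 -0.048 ] 0.45667533160922835
kbar 1009 z 0.1665 c [ 0.5002 -0.4297] sz [0.0141 0.0972] ang 47.0
kbody 5157 z 0.0876 c [ 0.4849 -0.4208] sz [0.0979 0.1229] ang 81.0
handlew 1322 z 0.0493 c [ 0.4515 -0.1984] sz [0.0426 0.0416] ang 86.3
handle 263 z 0.0499 c [ 0.4505 -0.1979] sz [0.0409 0.04  ] ang 85.4
grip 80 z 0.0784 c [ 0.4504 -0.1983] sz [0.0403 0.0102] ang 89.3
```

View pics/w3.png

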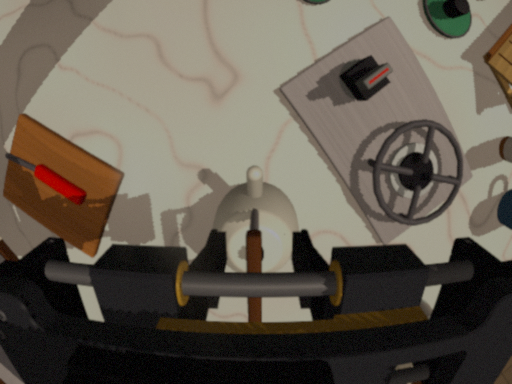

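The view shows the kettle below at (255,230) with its bar (253,275) centred between the fingers. The handle is seated on the hob at (365,77), skirt top at 49 mm, which is fully home.

play_rows(
  commands=[
    [[0.03, -0.03, 0], [0, 0, 0]],
    [[0.051, -0.053, 0], [0, 0, 0]],
    [[0.051, -0.053, -0.03], [0, 0, 0]],
    [[0.051, -0.053, -0.07], [0, 0, 0]],
    [[0.051, -0.053, -0.0925], [0, 0, 0]],
    [[0.051, -0.053, -0.0925], [0, 0, 0]],
    [[0.051, -0.053, -0.0925], [0, 0, 0]],
  ],
)

```text
time_s: 8.32
position: [0.5019, -0.4294, 0.1661]
tcp_rot: [[0.682, 0.001, -0.731], [0.731, -0.001, 0.682], [-0.0, -1.0, -0.002]]
force: [-0.7, -0.3, 0.7]
opening: 0.464
```

play_rows(
  commands=[
    [[0, 0, 0], [0, 0, 0]],
    [[0, 0, 0], [0, 0, 0]],
    [[0, 0, 0], [0, 0, 0]],
    [[0, 0, 0], [0, 0, 0]],
    [[0, 0, 0.004], [0, 0, 0]],
    [[0, 0, 0.01], [0, 0, 0]],
    [[0, 0, 0.03], [0, 0, 0]],
    [[0, 0, 0.06], [0, 0, 0]],
    [[0, 0, 0.08], [0, 0, 0]],
    [[0, 0, 0.08], [0, 0, 0]],
  ],
  gripper=0.0,
)

```text
time_s: 9.57
position: [0.5021, -0.4301, 0.2467]
tcp_rot: [[0.682, 0.003, -0.731], [0.731, -0.003, 0.682], [-0.0, -1.0, -0.004]]
force: [1.4, -0.3, -6.0]
opening: 0.156
```

play_rows(
  commands=[
    [[0.02, 0.02, 0.01], [0, 0, -0.1]],
    [[0.04, 0.055, 0.01], [0, 0, -0.25]],
    [[0.06, 0.095, 0.01], [0, 0, -0.4]],
    [[0.08, 0.135, 0.01], [0, 0, -0.55]],
    [[0.095, 0.175, 0.01], [0, 0, -0.7]],
    [[0.103, 0.205, 0.01], [0, 0, -0.85]],
    [[0.1055, 0.215, 0.01], [0, 0, -0.942]],
    [[0.1055, 0.215, 0.0], [0, 0, -0.942]],
    [[0.1055, 0.215, -0.01], [0, 0, -0.942]],
    [[0.1055, 0.215, -0.01], [0, 0, -0.942]],
  ],
)

```text
time_s: 10.82
position: [0.6052, -0.2146, 0.2327]
tcp_rot: [[0.993, -0.004, 0.122], [-0.122, 0.002, 0.993], [-0.005, -1.0, 0.002]]
force: [0.2, 0.8, -6.0]
opening: 0.158
```

Run:
```python
from h import *
np.set_printoptions(precision=4,suppress=True)
s,c,P=wcloud(); print(s['position'],s['tcp_rot'],s['force'],s['moment'])
x,y,z=s['position']
rect(P,'kbar',x-.08,x+.08,y-.08,y+.08,.21,.25)
d=capture('side'); save('s3',cv2.resize(d['frame'][130:330,180:440],None,fx=3,fy=3))
P=cloud(d)
t=capture('top'); Pt=cloud(t); rect(Pt,'body',x-.1,x+.1,y-.1,y+.1,.09,.2)
```

```text
[ 0.6052 -0.2146  0.2327] [[ 0.9925 -0.0043  0.1222]
 [-0.1222  0.0022  0.9925]
 [-0.0046 -1.      0.0017]] [ 0.1567  0.755  -5.9835] [-0.059  -0.1417 -0.0299]
kbar 4623 z 0.2340 c [ 0.6053 -0.2096] sz [0.0898 0.0339] ang 71.2
body 696 z 0.1465 c [ 0.624  -0.1677] sz [0.0813 0.1088] ang 67.4
```

View pics/s3.png

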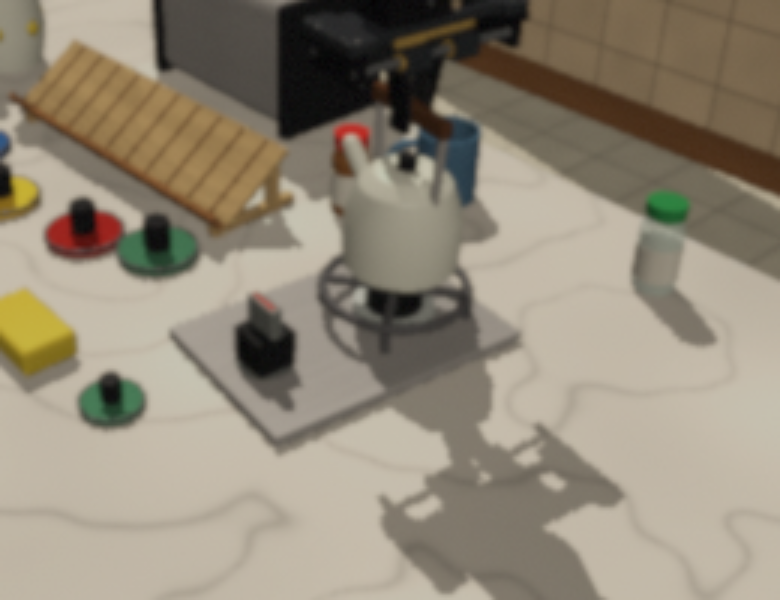

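Side crop: the kettle hangs upright over the pan support at (400,250). Handle is seated at (265,335).

play_rows(
  commands=[
    [[0.001, 0, -0.007], [0, 0, 0]],
    [[0.001, 0, -0.013], [0, 0, 0]],
    [[0.001, 0, -0.017], [0, 0, 0]],
    [[0.001, 0, -0.019], [0, 0, 0]],
    [[0.001, 0, -0.02], [0, 0, 0]],
    [[0.001, 0, -0.021], [0, 0, 0]],
    [[0.001, 0, -0.022], [0, 0, 0]],
    [[0.001, 0, -0.022], [0, 0, 0]],
  ],
)

```text
time_s: 11.98
position: [0.6076, -0.2144, 0.213]
tcp_rot: [[0.993, -0.0, 0.122], [-0.122, 0.0, 0.993], [-0.0, -1.0, 0.0]]
force: [-0.5, 0.1, -4.9]
opening: 0.159
```

play_rows(
  commands=[
    [[0, 0, -0.001], [0, 0, 0]],
    [[0, 0, -0.002], [0, 0, 0]],
    [[0, 0, -0.002], [0, 0, 0]],
    [[0, 0, -0.003], [0, 0, 0]],
    [[0, 0, -0.003], [0, 0, 0]],
  ],
)

```text
time_s: 12.6
position: [0.6079, -0.2144, 0.2103]
tcp_rot: [[0.993, 0.0, 0.122], [-0.122, -0.0, 0.993], [0.0, -1.0, -0.0]]
force: [0.1, 0.0, -4.2]
opening: 0.16
```

play_rows(
  commands=[
    [[0, 0, -0.001], [0, 0, 0]],
    [[0, 0, -0.001], [0, 0, 0]],
    [[0, 0, -0.002], [0, 0, 0]],
    [[0, 0, -0.002], [0, 0, 0]],
  ],
)

```text
time_s: 13.1
position: [0.6083, -0.214, 0.2101]
tcp_rot: [[0.993, 0.002, 0.122], [-0.122, -0.0, 0.993], [0.002, -1.0, 0.0]]
force: [-1.8, 3.4, 6.9]
opening: 0.16
```

play_rows(
  commands=[
    [[0, 0, 0.001], [0, 0, 0]],
    [[0, 0, 0.001], [0, 0, 0]],
    [[0, 0, 0.001], [0, 0, 0]],
    [[0, 0, 0.03], [0, 0, 0]],
    [[0, 0, 0.07], [0, 0, 0]],
    [[0, 0, 0.09], [0, 0, 0]],
    [[-0.04, 0.02, 0.1], [0, 0, 0.17]],
    [[-0.08, 0.05, 0.1], [0, 0, 0.34]],
  ],
  gripper=0.045,
)

```text
time_s: 14.1
position: [0.5276, -0.1651, 0.3087]
tcp_rot: [[0.975, 0.002, -0.221], [0.221, -0.002, 0.975], [0.002, -1.0, -0.002]]
force: [0.1, 0.4, 0.6]
opening: 0.521
```

play_rows(
  commands=[
    [[-0.02, 0.04, 0], [0, 0, 0.17]],
    [[-0.04, 0.08, 0], [0, 0, 0.34]],
    [[-0.06, 0.12, 0], [0, 0, 0.51]],
    [[-0.07, 0.165, -0.03], [0, 0, 0.68]],
    [[-0.07, 0.165, -0.06], [0, 0, 0.85]],
    [[-0.07, 0.165, -0.09], [0, 0, 1.02]],
    [[-0.07, 0.165, -0.12], [0, 0, 1.19]],
    [[-0.07, 0.165, -0.14], [0, 0, 1.36]],
    [[-0.07, 0.165, -0.14], [0, 0, 1.393]],
    [[-0.07, 0.165, -0.14], [0, 0, 1.393]],
  ],
)

```text
time_s: 15.35
position: [0.4584, 0.0004, 0.1686]
tcp_rot: [[-0.038, 0.001, -0.999], [0.999, -0.0, -0.038], [-0.0, -1.0, -0.001]]
force: [0.5, 0.1, 0.2]
opening: 0.516
```

```bash
cat >> h.py <<'E'
def lids(P,F):
    hsv=cv2.cvtColor(F,cv2.COLOR_RGB2HSV).astype(int); H,S,V=hsv[...,0],hsv[...,1],hsv[...,2]
    for n,m in dict(red=((H<6)|(H>174))&(S>150),yel=(H>22)&(H<33)&(S>120),grn=(H>60)&(H<90)&(S>70),blu=(H>100)&(H<115)&(S>120)).items():
        m=m&(V>40)&(P[...,0]<.68)&(P[...,2]<.12)
        nn,l,st,ce=cv2.connectedComponentsWithStats(m.astype(np.uint8))
        for i in range(1,nn):
            if st[i,4]<100: continue
            q=P[l==i]; c=np.nanmedian(q,0); k=P[(np.hypot(P[...,0]-c[0],P[...,1]-c[1])<.04)&(P[...,2]>.037)&(P[...,2]<.06)]
            print(n,st[i,4],'disc',c.round(4),'span',np.ptp(q[:,:2],axis=0).round(3),'knob',k.mean(0).round(4) if len(k) else None,len(k))
E
python3 - <<'E'
from h import *
np.set_printoptions(precision=4,suppress=True)
s,c,P=wcloud(); print(s['position'],s['tcp_rot'],s['joint_positions'],s['force'],s['opening'])
save('w4',c['frame'])
lids(P,c['frame'])
t=capture('top'); Pt=cloud(t); print('top'); lids(Pt,t['frame']); rect(Pt,'kbar',.5,.7,-.32,-.12,.2,.25); rect(Pt,'kbody',.5,.7,-.32,-.12,.06,.15); save('t4',cv2.resize(t['frame'],(800,600)))
E
```

```text
[0.4584 0.0004 0.1686] [[-0.0382  0.0013 -0.9993]
 [ 0.9993 -0.0004 -0.0382]
 [-0.0004 -1.     -0.0013]] [ -13.9671   25.0143  110.0786   -0.0041   44.8277 -106.1509] [0.5479 0.0695 0.1904] 0.5160648035861617
red 3388 disc [0.4398 0.1025 0.0104] span [0.082 0.083] knob [0.4451 0.1081 0.0433] 706
yel 6130 disc [ 0.3046 -0.0184  0.0295] span [0.059 0.098] knob None 0
yel 728 disc [0.387  0.2426 0.0103] span [0.033 0.074] knob [0.4127 0.2358 0.043 ] 440
yel 1010 disc [0.4357 0.2264 0.0104] span [0.055 0.078] knob [0.4132 0.2357 0.043 ] 456
grn 191 disc [ 0.325  -0.1676  0.0071] span [0.032 0.02 ] knob None 0
grn 3272 disc [0.4793 0.0241 0.0105] span [0.083 0.083] knob [0.4868 0.0287 0.0435] 729
blu 282 disc [0.4611 0.3452 0.0104] span [0.062 0.034] knob None 0
top
red 383 disc [ 0.2554 -0.6008  0.0364] span [0.096 0.059] knob [ 0.2555 -0.6033  0.0385] 131
yel 521 disc [0.4207 0.2425 0.0103] span [0.081 0.082] knob [0.4126 0.2374 0.0433] 109
grn 281 disc [ 0.3157 -0.1455  0.0072] span [0.057 0.055] knob None 0
blu 461 disc [0.4432 0.3627 0.0106] span [0.081 0.075] knob [0.4484 0.3726 0.0432] 109
kbar 321 z 0.2102 c [ 0.607  -0.2115] sz [0.0986 0.0148] ang 82.4
kbody 1445 z 0.1300 c [ 0.6051 -0.1983] sz [0.1243 0.1102] ang 38.9
```

View pics/t4.png

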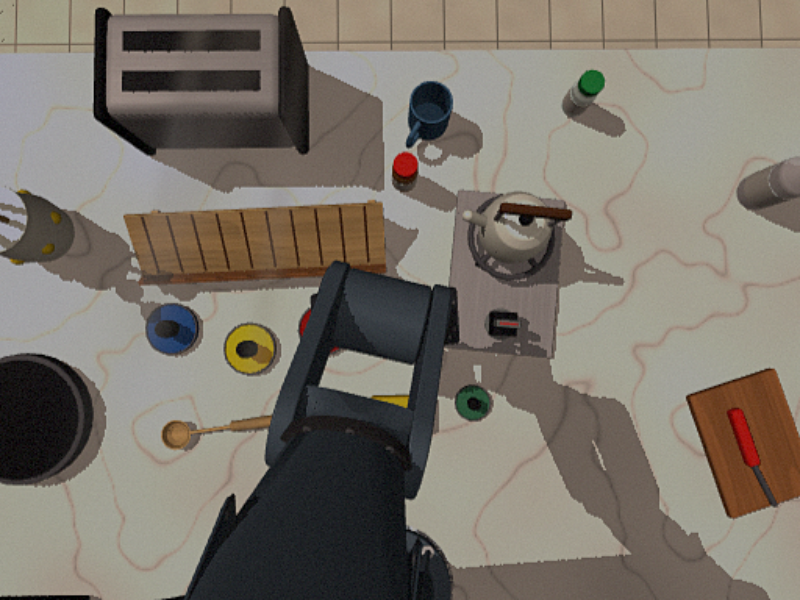

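The top view shows the kettle on the support, bar centre (.607,-.2115), 7 mm from the burner centre on purpose, away from the tap. Wrist view puts the green lid's knob at (.487,.029); it has been knocked about 4 cm since the first picture.

play_rows(
  commands=[
    [[0.0284, 0.0283, -0.04], [0, 0, 0]],
    [[0.0284, 0.0283, -0.09], [0, 0, 0]],
    [[0.0284, 0.0283, -0.129], [0, 0, 0]],
    [[0.0284, 0.0283, -0.129], [0, 0, 0]],
    [[0.0284, 0.0283, -0.129], [0, 0, 0]],
  ],
)

```text
time_s: 16.08
position: [0.4867, 0.0288, 0.0395]
tcp_rot: [[-0.04, 0.001, -0.999], [0.999, -0.0, -0.04], [-0.0, -1.0, -0.001]]
force: [-0.3, 0.8, 0.6]
opening: 0.518
```

play_rows(
  commands=[
    [[0, 0, 0], [0, 0, 0]],
    [[0, 0, 0], [0, 0, 0]],
    [[0, 0, 0], [0, 0, 0]],
    [[0, 0, 0.03], [0, 0, 0]],
    [[0.0, 0.0, 0.09], [0, 0, 0]],
    [[0.02, 0.02, 0.12], [0.0075, -0.187, 0]],
    [[0.04, 0.032, 0.12], [0.0147, -0.366, 0]],
    [[0.05, 0.032, 0.12], [0.022, -0.55, 0]],
    [[0.052, 0.032, 0.12], [0.0245, -0.61, 0]],
    [[0.052, 0.032, 0.12], [0.0245, -0.61, 0]],
  ],
  gripper=0.0,
)

```text
time_s: 17.32
position: [0.5486, 0.0718, 0.1779]
tcp_rot: [[-0.046, 0.529, -0.847], [0.999, 0.033, -0.034], [0.01, -0.848, -0.53]]
force: [-0.8, 0.6, -1.1]
opening: 0.336
```

Run:
```python
from h import *
np.set_printoptions(precision=4,suppress=True)
s,c,P=wcloud(); print(s['position'],s['tcp_rot'],s['joint_positions'],s['force'],s['opening'])
save('w5',c['frame'])
X,Y,Z=np.moveaxis(P,-1,0)
ps=np.radians(2.3);c3,s3=np.cos(np.radians(35)),np.sin(np.radians(35))
ex=np.array([c3*np.cos(ps),c3*np.sin(ps),s3]);ey=np.array([-np.sin(ps),np.cos(ps),0]);ez=np.cross(ex,ey)
L=(P-np.array([.549,.2115,.022]))@np.stack([ex,ey,ez],1)
# held lid
F=c['frame']; hsv=cv2.cvtColor(F,cv2.COLOR_RGB2HSV).astype(int)
g=(hsv[...,0]>60)&(hsv[...,0]<90)&(hsv[...,1]>70)&(Z>.06)
q=(P[g]-s['position'])@s['tcp_rot']; print('held lid in tool',len(q),np.median(q,0) if len(q) else 0, q.min(0),q.max(0))
R=(L[...,0]>.02)&(L[...,0]<.1)&(L[...,1]>-.2)&(L[...,1]<.2)&(abs(L[...,2])<.012)
print('ramp h',R.sum(),np.median(L[R][:,2]),[np.median(L[R&(abs(L[...,0]-k)<.01)][:,2]).round(4) for k in (.03,.05,.07,.09)])
Lm=(L[...,2]>.012)&(L[...,2]<.026)&(abs(L[...,0])<.02)&(abs(L[...,1])<.2); q=L[Lm]; print('lip',len(q), np.percentile(q[:,0],[2,50,98]) if len(q) else 0,np.percentile(q[:,2],[50,98]) if len(q) else 0)
b=(abs(L[...,2])<.005)&(L[...,0]>.02)&(L[...,0]<.1); print('y extent',np.nanmin(L[b][:,1]),np.nanmax(L[b][:,1]))
# also original top cloud
P0=np.load('P0.npy');L=(P0-np.array([.549,.2115,.022]))@np.stack([ex,ey,ez],1)
R=(L[...,0]>.02)&(L[...,0]<.1)&(abs(L[...,1])<.2)&(abs(L[...,2])<.008)
print('top ramp',[np.median(L[R&(abs(L[...,0]-k)<.01)][:,2]).round(4) for k in (.03,.05,.07,.09)],[np.median(L[R&(abs(L[...,1]-k)<.03)][:,2]).round(4) for k in (-.15,-.05,.05,.15)])
Lm=(L[...,2]>.018)&(L[...,2]<.026)&(abs(L[...,0])<.02)&(abs(L[...,1])<.2); q=L[Lm];print('lip top',len(q),np.percentile(q[:,0],[2,50,98]),np.percentile(q[:,2],[50]));b=(abs(L[...,2])<.005)&(L[...,0]>.02)&(L[...,0]<.1); print('y extent',np.nanpercentile(L[b][:,1],[.2,99.8]))
for k in (-.15,.15):
  q=L[Lm&(abs(L[...,1]-k)<.04)]; print(np.percentile(q[:,0],[2,98]))
```

```text
[0.5486 0.0718 0.1779] [[-0.0458  0.5294 -0.8472]
 [ 0.9989  0.0326 -0.0336]
 [ 0.0099 -0.8478 -0.5303]] [  -7.0013   26.1214  118.9589   59.2197    6.4775 -156.9468] [-0.7527  0.6067 -1.0845] 0.3356002833678763
held lid in tool 7381 [0.0006 0.0294 0.0211] [-0.091  -0.0991 -0.2432] [0.09   0.2666 0.0397]
ramp h 20343 -0.0010186910595770527 [np.float64(-0.001), np.float64(-0.001), np.float64(-0.001), np.float64(-0.001)]
lip 2821 [-0.0063 -0.0025  0.0013] [0.0209 0.0224]
y extent -0.38669453578022706 0.19267421389885867
top ramp [np.float64(-0.0003), np.float64(-0.0004), np.float64(-0.0003), np.float64(-0.0003)] [np.float64(-0.0004), np.float64(-0.0003), np.float64(-0.0003), np.float64(-0.0002)]
lip top 463 [-0.0078 -0.0028  0.0014] [0.0213]
y extent [-0.8631  0.3547]
[-0.0077  0.0014]
[-0.0075  0.0017]
```

```bash
cat > kin.py <<'E'
import numpy as np
from scipy.optimize import least_squares
from scipy.spatial.transform import Rotation as Ro
D=[((.2783,-.5589,.2466),(-73.769,30.277,82.1545,0,67.6885,-10.2268),[[.4455,-.0006,.8953],[-.8953,.002,.4455],[-.002,-1,0]]),
((.3615,-.3396,.1981),(-56.1385,24.5162,103.3739,0,52.0235,-39.424),[[.9578,.0008,.2876],[-.2876,-.0013,.9578],[0,-1,-.001]]),
((.4499,-.377,.2565),(-50.8631,26.7196,87.0717,0,66.2896,-97.6663),[[.6845,-.0009,-.729],[.729,.0011,.6845],[0,-1,.0014]]),
((.4584,.0004,.1686),(-13.9671,25.0143,110.0786,0,44.8277,-106.1509),[[-.0382,.0013,-.9993],[.9993,-.0004,-.0382],[-.0004,-1,-.0013]]),
((.5486,.0718,.1779),(-7.0013,26.1214,118.9589,59.2197,6.4775,-156.9468),[[-.0458,.5294,-.8472],[.9989,.0326,-.0336],[.0099,-.8478,-.5303]])]
def fk(p,q):
    a,b,L1,L2,d0,d=p; j=np.radians(q)
    v=np.array([a+L1*np.sin(j[1])+L2*np.sin(j[1]+j[2]),b,d0+L1*np.cos(j[1])+L2*np.cos(j[1]+j[2])])
    R=Ro.from_euler('z',j[0])*Ro.from_euler('y',j[1]+j[2])*Ro.from_euler('z',j[3])*Ro.from_euler('y',j[4])*Ro.from_euler('z',j[5])
    A=R.as_matrix(); return Ro.from_euler('z',j[0]).apply(v)+A[:,2]*d, A
def f(p): return np.concatenate([fk(p,q)[0]-np.array(x) for x,q,_ in D])
s=least_squares(f,[.0,.11,.4,.4,.2,.2]); P=s.x
# constant from wrist frame to tool frame
C=[fk(P,q)[1].T@np.array(R) for _,q,R in D]
C0=np.round(C[0])
def ik(x,R,q0):
    lo=np.array([-176.69,-43.24,12.49,-82,0,-163.58]);hi=np.array([176.69,126.21,139.97,262,151.66,163.58])
    def g(q):
        y,A=fk(P,q); return np.concatenate([(y-x)*10,Ro.from_matrix((A@C0).T@R).as_rotvec()])
    r=least_squares(g,np.clip(q0,lo+1,hi-1),bounds=(lo,hi)); return r.x,abs(r.fun).max()
E
python3 - <<'E'
from kin import *
np.set_printoptions(precision=3,suppress=True)
print(P,abs(s.fun).max()); [print(c) for c in C[::2]]
O=np.array([.549,.2115,.022]);ps=np.radians(2.3);c3,s3=np.cos(np.radians(35)),np.sin(np.radians(35))
ex=np.array([c3*np.cos(ps),c3*np.sin(ps),s3]);ey=np.array([-np.sin(ps),np.cos(ps),0]);ez=np.cross(ex,ey)
for y in (-.15,-.05,.05,.15):
  for sg in (1,-1):
    R=np.stack([sg*ey,-ez,np.cross(sg*ey,-ez)],1)
    for h in (.04,.10):
      X=O+.045*ex+y*ey+h*ez; best={}
      for q4 in (-60,0,60,120,180,240):
        for q6 in (-120,-30,60,140):
          q,e=ik(X,R,np.array([np.degrees(np.arctan2(X[1],X[0]))-12,30,100,q4,30,q6]))
          if e<2e-3: best[tuple(q.round(0))]=e
      print(y,sg,h,list(best)[:3])
E
```

```text
[-0.212  0.112  1.006  0.348 -0.277  0.216] 0.019791083883674176
[[-1. -0. -0.]
 [-0. -0.  1.]
 [-0.  1.  0.]]
[[-1.  0. -0.]
 [-0.  0.  1.]
 [ 0.  1. -0.]]
[[-1.  0.  0.]
 [-0. -0.  1.]
 [-0.  1. -0.]]
-0.15 1 0.04 [(np.float64(-7.0), np.float64(31.0), np.float64(128.0), np.float64(158.0), np.float64(15.0), np.float64(103.0))]
-0.15 1 0.1 [(np.float64(-8.0), np.float64(27.0), np.float64(127.0), np.float64(145.0), np.float64(10.0), np.float64(116.0))]
-0.15 -1 0.04 [(np.float64(-7.0), np.float64(31.0), np.float64(128.0), np.float64(158.0), np.float64(15.0), np.float64(-77.0))]
-0.15 -1 0.1 [(np.float64(-8.0), np.float64(27.0), np.float64(127.0), np.float64(145.0), np.float64(10.0), np.float64(-64.0))]
-0.05 1 0.04 [(np.float64(6.0), np.float64(32.0), np.float64(125.0), np.float64(189.0), np.float64(12.0), np.float64(84.0))]
-0.05 1 0.1 [(np.float64(6.0), np.float64(28.0), np.float64(124.0), np.float64(198.0), np.float64(7.0), np.float64(76.0))]
-0.05 -1 0.04 [(np.float64(6.0), np.float64(32.0), np.float64(125.0), np.float64(189.0), np.float64(12.0), np.float64(-96.0))]
-0.05 -1 0.1 [(np.float64(6.0), np.float64(28.0), np.float64(124.0), np.float64(198.0), np.float64(7.0), np.float64(-104.0))]
0.05 1 0.04 [(np.float64(18.0), np.float64(33.0), np.float64(120.0), np.float64(232.0), np.float64(11.0), np.float64(51.0))]
0.05 1 0.1 [(np.float64(19.0), np.float64(29.0), np.float64(119.0), np.float64(259.0), np.float64(10.0), np.float64(24.0))]
0.05 -1 0.04 [(np.float64(18.0), np.float64(33.0), np.float64(120.0), np.float64(232.0), np.float64(11.0), np.float64(-129.0))]
0.05 -1 0.1 [(np.float64(19.0), np.float64(29.0), np.float64(119.0), np.float64(259.0), np.float64(10.0), np.float64(-156.0))]
0.15 1 0.04 []
0.15 1 0.1 [(np.float64(30.0), np.float64(31.0), np.float64(111.0), np.float64(-70.0), np.float64(16.0), np.float64(2.0))]
0.15 -1 0.04 []
0.15 -1 0.1 []
```

The tilt runs the wrist into a singularity with J6 close to its limit. I'll put the lid back and regrasp with the tool pitched relative to the knob axis (jaws along the lip), so the wrist stays near vertical at placement.

play_rows(
  commands=[
    [[-0.02, -0.01, 0], [-0.006, 0.15, 0]],
    [[-0.04, -0.02, 0], [-0.012, 0.3, 0]],
    [[-0.06, -0.03, 0], [-0.018, 0.45, 0]],
    [[-0.07, -0.032, 0], [-0.0245, 0.61, 0]],
    [[-0.07, -0.032, 0], [-0.0245, 0.61, 0]],
    [[-0.07, -0.032, 0], [-0.0245, 0.61, 0]],
  ],
)

```text
time_s: 18.12
position: [0.4811, 0.039, 0.1779]
tcp_rot: [[-0.039, -0.05, -0.998], [0.999, 0.007, -0.039], [0.009, -0.999, 0.049]]
force: [0.0, 0.3, -2.4]
opening: 0.337
```

play_rows(
  commands=[
    [[-0.01, -0.005, -0.04], [-0.008, -0.05, 0]],
    [[-0.012, -0.01, -0.09], [-0.008, -0.05, 0]],
    [[-0.012, -0.01, -0.12], [-0.008, -0.05, 0]],
    [[-0.012, -0.01, -0.134], [-0.008, -0.05, 0]],
    [[-0.012, -0.01, -0.136], [-0.008, -0.05, 0]],
    [[-0.012, -0.01, -0.136], [-0.008, -0.05, 0]],
  ],
)

```text
time_s: 18.88
position: [0.4672, 0.0284, 0.0435]
tcp_rot: [[-0.04, -0.0, -0.999], [0.999, -0.0, -0.04], [-0.0, -1.0, 0.0]]
force: [-2.3, -7.0, 8.9]
opening: 0.351
```

play_rows(
  commands=[
    [[0, 0, 0], [0, 0, 0]],
    [[0, 0, 0], [0, 0, 0]],
    [[0, 0, 0.05], [0, 0, 0]],
    [[0.0, 0, 0.08], [0, 0, 0]],
    [[0.02, 0.001, 0.08], [-0.0075, 0.18, 0]],
    [[0.0325, 0.001, 0.07], [-0.015, 0.36, 0]],
    [[0.0325, 0.001, 0.06], [-0.0175, 0.436, 0]],
    [[0.0325, 0.001, 0.06], [-0.0175, 0.436, 0]],
  ],
  gripper=0.055,
)

```text
time_s: 19.88
position: [0.4995, 0.0311, 0.1007]
tcp_rot: [[-0.039, -0.425, -0.904], [0.999, -0.015, -0.036], [0.002, -0.905, 0.426]]
force: [-0.2, 0.9, 0.8]
opening: 0.629
```

Run:
```python
from h import *
np.set_printoptions(precision=4,suppress=True)
s,c,P=wcloud(); print(s['position'],s['tcp_rot'],s['joint_positions'],s['force'],s['opening'])
save('w6',c['frame'])
lids(P,c['frame'])
```

```text
[0.4995 0.0311 0.1007] [[-0.0389 -0.4253 -0.9042]
 [ 0.9992 -0.0151 -0.0359]
 [ 0.0016 -0.9049  0.4256]] [ -7.0514  42.9319  89.9698  -4.0521  72.0523 -97.2   ] [-0.1515  0.9461  0.7547] 0.6285380799667277
red 4974 disc [0.4496 0.1056 0.0103] span [0.083 0.086] knob [0.4466 0.1095 0.0433] 1097
yel 5589 disc [ 0.3125 -0.0166  0.0292] span [0.08  0.098] knob None 0
yel 611 disc [0.3845 0.2366 0.0102] span [0.032 0.065] knob [0.4129 0.2357 0.043 ] 521
yel 1572 disc [0.4341 0.2313 0.0102] span [0.054 0.084] knob [0.4146 0.2357 0.0429] 599
grn 637 disc [ 0.3274 -0.1502  0.007 ] span [0.055 0.045] knob None 0
grn 6380 disc [0.469  0.0358 0.0162] span [0.083 0.082] knob [0.469  0.0285 0.0487] 1337
```

play_rows(
  commands=[
    [[-0.01, -0.0026, -0.02], [0, 0, 0]],
    [[-0.022, -0.0026, -0.045], [0, 0, 0]],
    [[-0.028, -0.0026, -0.0565], [0, 0, 0]],
    [[-0.028, -0.0026, -0.0565], [0, 0, 0]],
    [[-0.028, -0.0026, -0.0565], [0, 0, 0]],
  ],
)

```text
time_s: 20.55
position: [0.4718, 0.0282, 0.0461]
tcp_rot: [[-0.039, -0.423, -0.905], [0.999, -0.015, -0.036], [0.001, -0.906, 0.424]]
force: [0.4, -0.3, -1.1]
opening: 0.632
```

play_rows(
  commands=[
    [[0, 0, 0], [0, 0, 0]],
    [[0, 0, 0], [0, 0, 0]],
    [[0, 0, 0], [0, 0, 0]],
    [[0, 0, 0.03], [0, 0, 0]],
    [[0.0, 0.0, 0.09], [0, 0, 0]],
    [[0.02, 0.02, 0.12], [0.0072, -0.18, 0]],
    [[0.04, 0.03, 0.13], [0.0144, -0.36, 0]],
    [[0.055, 0.032, 0.12], [0.0217, -0.54, 0]],
    [[0.071, 0.032, 0.1], [0.0245, -0.61, 0]],
    [[0.071, 0.032, 0.1], [0.0245, -0.61, 0]],
  ],
  gripper=0.0,
)

```text
time_s: 21.8
position: [0.5407, 0.0603, 0.1441]
tcp_rot: [[-0.04, 0.166, -0.985], [0.999, 0.009, -0.039], [0.003, -0.986, -0.166]]
force: [-0.8, 0.5, -2.1]
opening: 0.338
```

```bash
cat >> h.py <<'E'
O=np.array([.549,.2115,.022]);ps=np.radians(2.3);c3,s3=np.cos(np.radians(35)),np.sin(np.radians(35))
ex=np.array([c3*np.cos(ps),c3*np.sin(ps),s3]);ey=np.array([-np.sin(ps),np.cos(ps),0]);ez=np.cross(ex,ey)
RR=np.stack([ex,ey,ez],1)
RNG=dict(red=lambda H,S:((H<6)|(H>174))&(S>150),yel=lambda H,S:(H>22)&(H<33)&(S>120),grn=lambda H,S:(H>60)&(H<90)&(S>70),blu=lambda H,S:(H>100)&(H<115)&(S>120))
def onramp(P,F,col,lo=-.25,hi=.25,zmin=-.01):
    """pose of a lid near/over the ramp: plane fit of its coloured top, in ramp frame"""
    hsv=cv2.cvtColor(F,cv2.COLOR_RGB2HSV).astype(int); L=(P-O)@RR
    m=RNG[col](hsv[...,0],hsv[...,1])&(hsv[...,2]>40)&(L[...,0]>-.06)&(L[...,0]<.16)&(L[...,1]>lo)&(L[...,1]<hi)&(L[...,2]>zmin)&(L[...,2]<.1)
    n,l,st,_=cv2.connectedComponentsWithStats(m.astype(np.uint8))
    if n<2: print(col,'none'); return
    i=1+st[1:,4].argmax(); 
    q=L[m]; q=q[np.isfinite(q).all(1)]
    A=np.c_[q[:,:2],np.ones(len(q))]
    w=np.ones(len(q),bool)
    for _ in range(3):
        a=np.linalg.lstsq(A[w],q[w,2],rcond=None)[0]; r=q[:,2]-A@a; w=abs(r)<max(2.5*r[w].std(),.0015)
    (cx,cy),rad=cv2.minEnclosingCircle(q[w,:2].astype(np.float32))
    print(col,len(q),'centre x %.4f y %.4f rad %.4f'%(cx,cy,rad),'underside z %.4f'%(a[0]*cx+a[1]*cy+a[2]-.010),'tilt x,y deg',np.degrees(a[:2]).round(1),'span',np.percentile(q[w],[1,99],axis=0)[:,:2].round(4).tolist())
E
python3 - <<'E'
from h import *
np.set_printoptions(precision=4,suppress=True)
s,c,P=wcloud(); print(s['position'],s['tcp_rot'],s['joint_positions'],s['force'],s['opening'])
onramp(P,c['frame'],'grn'); save('w7',c['frame'])
d=capture('side');onramp(cloud(d),d['frame'],'grn'); 
d=capture('top');onramp(cloud(d),d['frame'],'grn');
E
```

```text
[0.5407 0.0603 0.1441] [[-0.0398  0.1657 -0.9854]
 [ 0.9992  0.0093 -0.0388]
 [ 0.0027 -0.9861 -0.1659]] [  -6.2258   30.2303  105.9337    2.7551   34.4407 -100.6379] [-0.8412  0.5458 -2.0622] 0.33778062184962826
grn 5599 centre x 0.0542 y -0.1500 rad 0.0420 underside z 0.0664 tilt x,y deg [-2.   0.5] span [[0.0145, -0.1875], [0.094, -0.1124]]
grn 210 centre x 0.0543 y -0.1551 rad 0.0398 underside z 0.0679 tilt x,y deg [-2.1  0.7] span [[0.0177, -0.1921], [0.0905, -0.1216]]
grn 91 centre x 0.0872 y -0.1504 rad 0.0263 underside z 0.0658 tilt x,y deg [-2.2  1.4] span [[0.083, -0.1745], [0.0968, -0.1264]]
```

play_rows(
  commands=[
    [[0.014, 0.0, -0.02], [0.0014, -0.035, 0]],
    [[0.024, 0.0, -0.034], [0.0014, -0.035, 0]],
    [[0.0321, 0.0, -0.0459], [0.0014, -0.035, 0]],
    [[0.0344, 0.0, -0.0491], [0.0014, -0.035, 0]],
    [[0.0361, 0.0, -0.0516], [0.0014, -0.035, 0]],
    [[0.0367, 0.0, -0.0524], [0.0014, -0.035, 0]],
    [[0.0367, 0.0, -0.0524], [0.0014, -0.035, 0]],
  ],
)

```text
time_s: 22.82
position: [0.5792, 0.0603, 0.0933]
tcp_rot: [[-0.04, 0.205, -0.978], [0.999, 0.01, -0.039], [0.002, -0.979, -0.205]]
force: [-0.9, -0.1, -1.9]
opening: 0.338
```

Run:
```python
from h import *
np.set_printoptions(precision=4,suppress=True)
s,c,P=wcloud(); print(s['position'],s['force'],s['force']@RR)
onramp(P,c['frame'],'grn')
```

```text
[0.5792 0.0603 0.0933] [-0.9182 -0.0854 -1.8767] [-1.8308 -0.0485 -1.0091]
grn 5670 centre x 0.0579 y -0.1518 rad 0.0419 underside z 0.0025 tilt x,y deg [0.2 0.4] span [[0.0181, -0.1892], [0.0978, -0.1141]]
```

play_rows(
  commands=[
    [[-0.004, 0.0, -0.003], [0, 0, 0]],
    [[-0.0065, 0.0, -0.006], [0, 0, 0]],
    [[-0.009, 0.0, -0.0078], [0, 0, 0]],
    [[-0.0106, 0.0, -0.009], [0, 0, 0]],
    [[-0.0115, 0.0, -0.0096], [0, 0, 0]],
    [[-0.0115, 0.0, -0.0096], [0, 0, 0]],
  ],
)

```text
time_s: 23.62
position: [0.5705, 0.0601, 0.0849]
tcp_rot: [[-0.039, 0.212, -0.977], [0.999, 0.01, -0.038], [0.001, -0.977, -0.212]]
force: [3.4, 0.6, 4.7]
opening: 0.333
```

```bash
cat > chk.py <<'E'
from h import *
import sys
np.set_printoptions(precision=4,suppress=True)
s,c,P=wcloud(); print(s['position'],s['force'],'ramp axes',s['force']@RR,'open',s['opening'])
onramp(P,c['frame'],sys.argv[1])
E
python3 chk.py grn
```

```text
[0.5705 0.0601 0.0849] [3.3847 0.5968 4.717 ] ramp axes [5.4955 0.4605 1.9104] open 0.3334517713771826
grn 5658 centre x 0.0462 y -0.1519 rad 0.0420 underside z 0.0006 tilt x,y deg [0.6 0.4] span [[0.0063, -0.189], [0.0861, -0.1139]]
```

play_rows(
  commands=[
    [[0, 0, 0], [0, 0, 0]],
    [[0, 0, 0], [0, 0, 0]],
    [[0, 0, 0], [0, 0, 0]],
    [[-0.01, 0, 0.045], [0, 0, 0]],
    [[-0.02, 0.0, 0.1], [-0.006, 0.15, 0]],
    [[-0.05, 0.03, 0.1], [-0.013, 0.325, 0]],
    [[-0.08, 0.05, 0.08], [-0.02, 0.5, 0]],
    [[-0.0915, 0.05, 0.045], [-0.026, 0.649, 0]],
    [[-0.0915, 0.05, 0.0275], [-0.026, 0.649, 0]],
    [[-0.0915, 0.05, 0.0275], [-0.026, 0.649, 0]],
  ],
  gripper=0.06,
)

```text
time_s: 24.92
position: [0.4749, 0.11, 0.1098]
tcp_rot: [[-0.038, -0.431, -0.902], [0.999, -0.015, -0.035], [0.002, -0.902, 0.431]]
force: [-0.6, -0.8, 1.1]
opening: 0.689
```

```bash
cat > look.py <<'E'
from h import *
import sys
np.set_printoptions(precision=4,suppress=True)
s,c,P=wcloud(); print(s['position'],s['tcp_rot'],s['joint_positions'],'open',s['opening'])
lids(P,c['frame'])
np.save('lastw.npy',P)
d=capture('side'); Q=cloud(d)
for k in sys.argv[1:]: onramp(Q,d['frame'],k)
d=capture('top'); Q=cloud(d); print('top');save('tl',cv2.resize(d['frame'],(800,600)))
for k in sys.argv[1:]: onramp(Q,d['frame'],k)
E
python3 look.py grn
```

```text
[0.4749 0.11   0.1098] [[-0.0384 -0.4306 -0.9017]
 [ 0.9993 -0.015  -0.0354]
 [ 0.0017 -0.9024  0.4308]] [  0.3105  41.4954  91.8263  -0.7605  72.1908 -91.5141] open 0.6886443399828687
red 5952 disc [0.4481 0.111  0.0103] span [0.083 0.083] knob [0.4462 0.1106 0.0436] 1161
yel 4689 disc [ 0.308  -0.0107  0.0293] span [0.059 0.099] knob None 0
yel 3312 disc [0.427  0.2368 0.0103] span [0.084 0.084] knob [0.4144 0.2368 0.0432] 848
grn 776 disc [ 0.3212 -0.14    0.007 ] span [0.056 0.058] knob None 0
blu 1620 disc [0.4418 0.3641 0.0103] span [0.078 0.073] knob [0.4498 0.3629 0.0413] 169
grn 237 centre x 0.0445 y -0.1562 rad 0.0399 underside z 0.0009 tilt x,y deg [-0.5 -0.7] span [[0.0089, -0.1939], [0.0821, -0.1238]]
top
grn 376 centre x 0.0477 y -0.1515 rad 0.0430 underside z 0.0001 tilt x,y deg [-0.  0.] span [[0.0097, -0.1912], [0.0856, -0.1273]]
```

play_rows(
  commands=[
    [[-0.01, 0, -0.025], [0, 0, 0]],
    [[-0.02, 0, -0.055], [0, 0, 0]],
    [[-0.0264, 0, -0.071], [0, 0, 0]],
    [[-0.0264, 0, -0.071], [0, 0, 0]],
    [[-0.0264, 0, -0.071], [0, 0, 0]],
  ],
)

```text
time_s: 25.7
position: [0.4511, 0.1101, 0.0411]
tcp_rot: [[-0.038, -0.425, -0.904], [0.999, -0.015, -0.035], [0.002, -0.905, 0.425]]
force: [-0.2, -0.3, -0.5]
opening: 0.689
```

play_rows(
  commands=[
    [[0, 0, 0], [0, 0, 0]],
    [[0, 0, 0], [0, 0, 0]],
    [[0, 0, 0], [0, 0, 0]],
    [[0, 0, 0.03], [0, 0, 0]],
    [[0.0, 0.0, 0.09], [0, 0, 0]],
    [[0.02, 0.02, 0.12], [0.0072, -0.18, 0]],
    [[0.04, 0.04, 0.13], [0.0144, -0.36, 0]],
    [[0.065, 0.05, 0.12], [0.0217, -0.54, 0]],
    [[0.09, 0.05, 0.104], [0.026, -0.653, 0]],
    [[0.09, 0.05, 0.104], [0.026, -0.653, 0]],
  ],
  gripper=0.0,
)

```text
time_s: 26.95
position: [0.5379, 0.1602, 0.1426]
tcp_rot: [[-0.04, 0.204, -0.978], [0.999, 0.01, -0.039], [0.002, -0.979, -0.204]]
force: [-0.6, 0.0, -2.2]
opening: 0.327
```

```bash
python3 chk.py red
```

```text
[0.5379 0.1602 0.1426] [-0.6228  0.0256 -2.218 ] ramp axes [-1.7811  0.0505 -1.4606] open 0.32721644648983567
red 4466 centre x 0.0569 y -0.0504 rad 0.0420 underside z 0.0431 tilt x,y deg [0.4 0.1] span [[0.0165, -0.089], [0.0967, -0.0112]]
```

Run:
```python
from h import *
d=capture('side');Q=cloud(d);onramp(Q,d['frame'],'red',-.12,.05,.02); save('s8',cv2.resize(d['frame'][90:270,130:350],None,fx=3.5,fy=3.3))
s,c,P=wcloud(); onramp(P,c['frame'],'red',-.12,.05,.02)
hsv=cv2.cvtColor(c['frame'],cv2.COLOR_RGB2HSV).astype(int); L=(P-O)@RR
m=RNG['red'](hsv[...,0],hsv[...,1])&(hsv[...,2]>40); q=L[m]; print(len(q),np.nanpercentile(q,[2,25,50,75,98],axis=0).round(3))
```

```text
red 237 centre x 0.0576 y -0.0542 rad 0.0418 underside z 0.0450 tilt x,y deg [0.6 0.2] span [[0.0186, -0.0919], [0.0943, -0.0219]]
red 4470 centre x 0.0586 y -0.0504 rad 0.0420 underside z 0.0432 tilt x,y deg [0.8 0.2] span [[0.0188, -0.0892], [0.0986, -0.0114]]
4623 [[ 0.02  -0.088  0.051]
 [ 0.031 -0.065  0.053]
 [ 0.04  -0.05   0.053]
 [ 0.05  -0.036  0.054]
 [ 0.098 -0.013  0.112]]
```

View pics/s8.png

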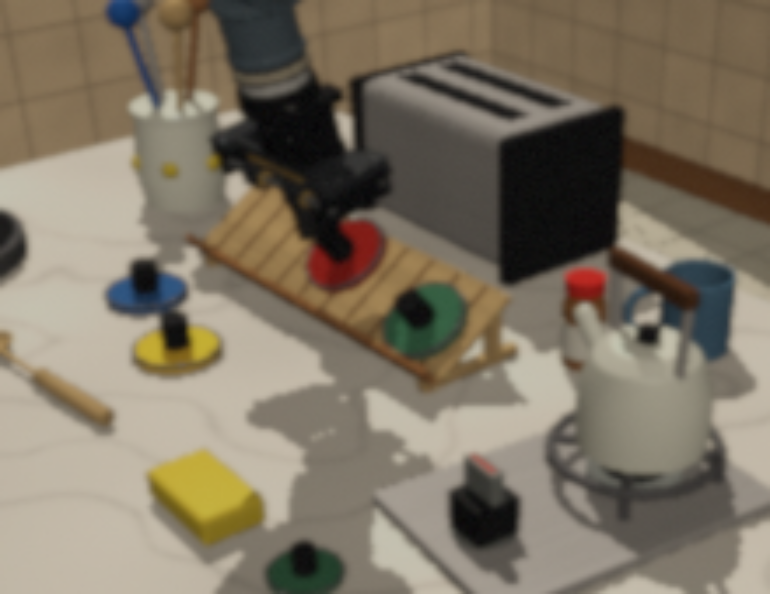

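Side crop: green lies flat at (425,320). Red hangs at (345,250) but slipped in the fingers, which have only about 6 mm of knob. I'll lower it onto the slope and regrip deeper, and allow more closing time from here on.

play_rows(
  commands=[
    [[0.012, 0.0, -0.017], [0, 0, 0]],
    [[0.02, 0.001, -0.028], [0, 0, 0]],
    [[0.0229, 0.001, -0.0328], [0, 0, 0]],
    [[0.0241, 0.001, -0.0344], [0, 0, 0]],
    [[0.0246, 0.001, -0.0352], [0, 0, 0]],
    [[0.0246, 0.001, -0.0352], [0, 0, 0]],
  ],
)

```text
time_s: 27.85
position: [0.5644, 0.1613, 0.1089]
tcp_rot: [[-0.04, 0.209, -0.977], [0.999, 0.01, -0.039], [0.002, -0.978, -0.209]]
force: [0.3, 0.4, -1.7]
opening: 0.327
```

```bash
python3 chk.py red
```

```text
[0.5644 0.1613 0.1089] [ 0.2776  0.4299 -1.6768] ramp axes [-0.7204  0.4184 -1.5426] open 0.32719314317005893
red 4545 centre x 0.0597 y -0.0504 rad 0.0419 underside z 0.0003 tilt x,y deg [1.  0.2] span [[0.0198, -0.089], [0.0997, -0.0112]]
```

play_rows(
  commands=[
    [[0, 0, 0], [0, 0, 0]],
    [[0, 0, 0], [0, 0, 0]],
    [[0, 0, 0], [0, 0, 0]],
    [[0, 0, 0], [0, 0, 0]],
  ],
  gripper=0.05,
)

```text
time_s: 28.4
position: [0.5646, 0.1613, 0.1088]
tcp_rot: [[-0.04, 0.209, -0.977], [0.999, 0.01, -0.039], [0.002, -0.978, -0.21]]
force: [0.5, -0.3, -0.1]
opening: 0.569
```

```bash
python3 chk.py red
```

```text
[0.5646 0.1613 0.1088] [ 0.4886 -0.3042 -0.1473] ramp axes [ 0.3054 -0.3236 -0.3937] open 0.5685648402880173
red 6466 centre x 0.0444 y -0.0504 rad 0.0415 underside z -0.0005 tilt x,y deg [0.1 0. ] span [[0.0069, -0.0876], [0.0724, -0.0127]]
```

Red slid down onto the lip by itself (x 44 mm, flat). Next is yellow.

play_rows(
  commands=[
    [[-0.01, 0, 0.045], [0, 0, 0]],
    [[-0.02, 0.01, 0.09], [-0.006, 0.15, 0]],
    [[-0.06, 0.04, 0.09], [-0.013, 0.325, 0]],
    [[-0.1, 0.07, 0.08], [-0.02, 0.5, 0]],
    [[-0.1196, 0.0757, 0.045], [-0.026, 0.649, 0]],
    [[-0.1196, 0.0757, 0.005], [-0.026, 0.649, 0]],
    [[-0.1196, 0.0757, 0.001], [-0.026, 0.649, 0]],
    [[-0.1196, 0.0757, 0.001], [-0.026, 0.649, 0]],
  ],
  gripper=0.055,
)

```text
time_s: 29.45
position: [0.4451, 0.2369, 0.1102]
tcp_rot: [[-0.039, -0.424, -0.905], [0.999, -0.015, -0.036], [0.002, -0.905, 0.425]]
force: [0.2, -0.3, 0.5]
opening: 0.632
```

```bash
python3 look.py grn red
```

```text
[0.4451 0.2369 0.1102] [[-0.0385 -0.4244 -0.9047]
 [ 0.9993 -0.0149 -0.0356]
 [ 0.0016 -0.9054  0.4246]] [ 12.72    41.7556  90.729    4.7493  72.3153 -81.9482] open 0.6319721510573469
yel 3362 disc [ 0.3064 -0.0005  0.0292] span [0.059 0.098] knob None 0
yel 4215 disc [0.4163 0.2519 0.0103] span [0.084 0.072] knob [0.414  0.2386 0.0436] 1154
blu 1431 disc [0.4256 0.374  0.0103] span [0.038 0.08 ] knob [0.4403 0.3852 0.0433] 2
grn 238 centre x 0.0450 y -0.1556 rad 0.0405 underside z 0.0011 tilt x,y deg [-0.2 -0. ] span [[0.0091, -0.193], [0.0823, -0.1222]]
red 224 centre x 0.0444 y -0.0560 rad 0.0418 underside z 0.0012 tilt x,y deg [-0.2 -0.4] span [[0.0069, -0.0917], [0.0832, -0.0208]]
top
grn 531 centre x 0.0460 y -0.1517 rad 0.0421 underside z 0.0002 tilt x,y deg [ 0.3 -0. ] span [[0.0069, -0.1911], [0.0848, -0.1134]]
red 486 centre x 0.0333 y -0.0890 rad 0.0812 underside z 0.0002 tilt x,y deg [-0.2 -0.1] span [[0.0067, -0.0908], [0.0843, -0.0118]]
```

play_rows(
  commands=[
    [[-0.012, 0.0006, -0.025], [0, 0, 0]],
    [[-0.022, 0.0006, -0.055], [0, 0, 0]],
    [[-0.03, 0.0006, -0.0715], [0, 0, 0]],
    [[-0.03, 0.0006, -0.0715], [0, 0, 0]],
    [[-0.03, 0.0006, -0.0715], [0, 0, 0]],
  ],
)

```text
time_s: 30.22
position: [0.4161, 0.2378, 0.0393]
tcp_rot: [[-0.039, -0.422, -0.906], [0.999, -0.014, -0.036], [0.002, -0.906, 0.422]]
force: [-0.1, -1.0, -0.0]
opening: 0.635
```

play_rows(
  commands=[
    [[0, 0, 0], [0, 0, 0]],
    [[0, 0, 0], [0, 0, 0]],
    [[0, 0, 0], [0, 0, 0]],
    [[0, 0, 0], [0, 0, 0]],
    [[0, 0, 0], [0, 0, 0]],
    [[0, 0, 0], [0, 0, 0]],
    [[0, 0, 0.02], [0, 0, 0]],
    [[0.0, 0.0, 0.06], [0, 0, 0]],
  ],
  gripper=0.0,
)

```text
time_s: 31.22
position: [0.4138, 0.2371, 0.0983]
tcp_rot: [[-0.039, -0.428, -0.903], [0.999, -0.016, -0.035], [0.0, -0.904, 0.428]]
force: [-0.2, 0.9, -1.2]
opening: 0.336
```

play_rows(
  commands=[
    [[0.01, 0.0, 0.05], [0.0048, -0.12, 0]],
    [[0.04, 0.01, 0.07], [0.012, -0.3, 0]],
    [[0.07, 0.02, 0.07], [0.019, -0.48, 0]],
    [[0.1, 0.0225, 0.06], [0.026, -0.653, 0]],
    [[0.1175, 0.0225, 0.0426], [0.026, -0.653, 0]],
    [[0.1175, 0.0225, 0.0426], [0.026, -0.653, 0]],
    [[0.1175, 0.0225, 0.0426], [0.026, -0.653, 0]],
  ],
)

```text
time_s: 32.1
position: [0.5317, 0.2598, 0.1412]
tcp_rot: [[-0.04, 0.212, -0.977], [0.999, 0.01, -0.038], [0.001, -0.977, -0.212]]
force: [0.2, -0.0, -1.5]
opening: 0.332
```

```bash
python3 chk.py yel
```

```text
[0.5317 0.2598 0.1412] [ 0.2219 -0.0165 -1.4657] ramp axes [-0.6595 -0.0254 -1.3274] open 0.33232215118137015
yel 3489 centre x 0.0554 y 0.0492 rad 0.0419 underside z 0.0679 tilt x,y deg [2.3 0. ] span [[0.0171, 0.0121], [0.0954, 0.0872]]
```

play_rows(
  commands=[
    [[0.014, 0.0, -0.02], [-0.0014, 0.035, 0]],
    [[0.025, 0.001, -0.036], [-0.0014, 0.035, 0]],
    [[0.033, 0.001, -0.0475], [-0.0014, 0.035, 0]],
    [[0.0358, 0.0015, -0.0512], [-0.0014, 0.035, 0]],
    [[0.037, 0.0015, -0.053], [-0.0014, 0.035, 0]],
    [[0.0378, 0.0015, -0.054], [-0.0014, 0.035, 0]],
    [[0.0378, 0.0015, -0.054], [-0.0014, 0.035, 0]],
  ],
)

```text
time_s: 33.02
position: [0.5701, 0.2616, 0.0871]
tcp_rot: [[-0.04, 0.179, -0.983], [0.999, 0.009, -0.039], [0.002, -0.984, -0.179]]
force: [-0.1, 0.9, -2.0]
opening: 0.337
```

```bash
python3 chk.py yel
```

```text
[0.5701 0.2616 0.0871] [-0.1009  0.8591 -2.0349] ramp axes [-1.2215  0.8625 -1.6288] open 0.33682499077941547
yel 4714 centre x 0.0549 y 0.0498 rad 0.0419 underside z 0.0017 tilt x,y deg [ 0.4 -0.1] span [[0.0158, 0.013], [0.0948, 0.0873]]
```

play_rows(
  commands=[
    [[0, 0, 0], [0, 0, 0]],
    [[0, 0, 0], [0, 0, 0]],
    [[0, 0, 0], [0, 0, 0]],
    [[0, 0, 0], [0, 0, 0]],
    [[-0.01, 0, 0.045], [0, 0, 0]],
    [[-0.02, 0.02, 0.1], [-0.006, 0.15, 0]],
    [[-0.04, 0.06, 0.11], [-0.013, 0.325, 0]],
    [[-0.07, 0.1, 0.1], [-0.02, 0.5, 0]],
    [[-0.091, 0.1105, 0.05], [-0.0248, 0.617, 0]],
    [[-0.091, 0.1105, 0.03], [-0.0248, 0.617, 0]],
  ],
  gripper=0.055,
)

```text
time_s: 34.33
position: [0.4773, 0.3717, 0.1129]
tcp_rot: [[-0.04, -0.428, -0.903], [0.999, -0.019, -0.036], [-0.001, -0.904, 0.429]]
force: [-0.2, -0.1, -0.6]
opening: 0.631
```

```bash
python3 look.py grn red yel
python3 - <<'E'
from kin import *
E
```

```text
[0.4773 0.3717 0.1129] [[-0.0403 -0.4281 -0.9028]
 [ 0.9992 -0.0186 -0.0358]
 [-0.0014 -0.9035  0.4285]] [ 23.2106  47.0655  75.7978   8.828   81.1614 -72.2988] open 0.6308700721772071
red 164 disc [0.6111 0.1448 0.0755] span [0.017 0.037] knob [0.6058 0.1093 0.0576] 20
yel 398 disc [0.2951 0.0298 0.0195] span [0.057 0.016] knob None 0
blu 5691 disc [0.4516 0.3742 0.0103] span [0.083 0.082] knob [0.4502 0.3745 0.0436] 1146
grn 239 centre x 0.0441 y -0.1564 rad 0.0402 underside z 0.0012 tilt x,y deg [-0.  -0.6] span [[0.0086, -0.1929], [0.0817, -0.1202]]
red 228 centre x 0.0439 y -0.0524 rad 0.0420 underside z 0.0010 tilt x,y deg [-0.4  0.4] span [[0.0075, -0.092], [0.0833, -0.0188]]
yel 1 centre x 0.0781 y 0.0413 rad 0.0001 underside z 0.0014 tilt x,y deg [0.1 0. ] span [[0.0781, 0.0413], [0.0781, 0.0413]]
top
grn 496 centre x 0.0451 y -0.1519 rad 0.0418 underside z 0.0002 tilt x,y deg [-0.1  0.1] span [[0.0063, -0.1912], [0.0843, -0.1134]]
red 448 centre x 0.0448 y -0.0511 rad 0.0419 underside z 0.0002 tilt x,y deg [-0.4  0. ] span [[0.0063, -0.0904], [0.0838, -0.0117]]
yel 1 centre x 0.0722 y -0.1871 rad 0.0001 underside z -0.0114 tilt x,y deg [-0.  0.] span [[0.0722, -0.1871], [0.0722, -0.1871]]
```

play_rows(
  commands=[
    [[-0.01, 0.002, -0.025], [0, 0, 0]],
    [[-0.02, 0.002, -0.055], [0, 0, 0]],
    [[-0.0265, 0.002, -0.0735], [0, 0, 0]],
    [[-0.0265, 0.002, -0.0735], [0, 0, 0]],
    [[-0.0265, 0.002, -0.0735], [0, 0, 0]],
  ],
)

```text
time_s: 35.1
position: [0.4545, 0.3743, 0.0454]
tcp_rot: [[-0.038, -0.42, -0.907], [0.999, -0.013, -0.036], [0.003, -0.908, 0.42]]
force: [0.4, -0.2, 0.6]
opening: 0.633
```

play_rows(
  commands=[
    [[0, 0, 0], [0, 0, 0]],
    [[0, 0, 0], [0, 0, 0]],
    [[0, 0, 0], [0, 0, 0]],
    [[0, 0, 0], [0, 0, 0]],
    [[0, 0, 0], [0, 0, 0]],
    [[0, 0, 0], [0, 0, 0]],
    [[0, 0, 0.02], [0, 0, 0]],
    [[0.0, 0.0, 0.06], [0, 0, 0]],
  ],
  gripper=0.0,
)

```text
time_s: 36.1
position: [0.4514, 0.3733, 0.1029]
tcp_rot: [[-0.039, -0.427, -0.903], [0.999, -0.017, -0.035], [-0.001, -0.904, 0.427]]
force: [0.9, 0.3, -1.6]
opening: 0.338
```

play_rows(
  commands=[
    [[0.01, 0.0, 0.05], [0.0048, -0.12, 0]],
    [[0.03, -0.005, 0.07], [0.012, -0.3, 0]],
    [[0.05, -0.01, 0.07], [0.019, -0.48, 0]],
    [[0.065, -0.0135, 0.06], [0.0248, -0.62, 0]],
    [[0.078, -0.0135, 0.0426], [0.0248, -0.62, 0]],
    [[0.078, -0.0135, 0.0426], [0.0248, -0.62, 0]],
    [[0.078, -0.0135, 0.0426], [0.0248, -0.62, 0]],
  ],
)

```text
time_s: 36.98
position: [0.5315, 0.3605, 0.1454]
tcp_rot: [[-0.039, 0.18, -0.983], [0.999, 0.009, -0.038], [0.002, -0.984, -0.18]]
force: [1.2, -0.4, -1.2]
opening: 0.332
```

```bash
python3 chk.py blu; python3 chk.py yel
```

```text
[0.5315 0.3605 0.1454] [ 1.2194 -0.3914 -1.2334] ramp axes [ 0.2777 -0.44   -1.7002] open 0.3321166247224103
blu 5421 centre x 0.0583 y 0.1498 rad 0.0419 underside z 0.0642 tilt x,y deg [ 0.4 -0. ] span [[0.0184, 0.113], [0.0982, 0.1876]]
[0.5314 0.3606 0.1456] [ 0.3482  0.9162 -1.6744] ramp axes [-0.6453  0.9015 -1.5923] open 0.3376641091669039
yel 2100 centre x 0.0468 y 0.0496 rad 0.0416 underside z -0.0006 tilt x,y deg [ 0.1 -0. ] span [[0.0072, 0.01], [0.0629, 0.0897]]
```

Yellow is seated. Now I'll lower blue by 0.063 along the slope normal.

play_rows(
  commands=[
    [[0.014, 0.0, -0.02], [0, 0, 0]],
    [[0.025, 0.001, -0.036], [0, 0, 0]],
    [[0.0315, 0.001, -0.045], [0, 0, 0]],
    [[0.0345, 0.0015, -0.0492], [0, 0, 0]],
    [[0.0352, 0.0015, -0.0504], [0, 0, 0]],
    [[0.0358, 0.0015, -0.0512], [0, 0, 0]],
    [[0.0358, 0.0015, -0.0512], [0, 0, 0]],
  ],
)

```text
time_s: 37.95
position: [0.5664, 0.3622, 0.0951]
tcp_rot: [[-0.04, 0.182, -0.983], [0.999, 0.009, -0.039], [0.002, -0.983, -0.182]]
force: [0.6, -0.0, -2.1]
opening: 0.338
```

```bash
python3 chk.py blu
```

```text
[0.5664 0.3622 0.0951] [ 0.614  -0.0401 -2.1394] ramp axes [-0.7259 -0.0647 -2.1034] open 0.33771234916412185
blu 5547 centre x 0.0583 y 0.1504 rad 0.0418 underside z 0.0029 tilt x,y deg [ 0.5 -0. ] span [[0.0183, 0.1132], [0.0981, 0.1879]]
```

play_rows(
  commands=[
    [[0.0006, 0, -0.001], [0, 0, 0]],
    [[0.0012, 0, -0.0018], [0, 0, 0]],
    [[0.0012, 0, -0.0018], [0, 0, 0]],
  ],
)

```text
time_s: 38.38
position: [0.5677, 0.362, 0.0928]
tcp_rot: [[-0.04, 0.181, -0.983], [0.999, 0.009, -0.039], [0.002, -0.983, -0.182]]
force: [-0.3, 0.3, -2.5]
opening: 0.336
```

play_rows(
  commands=[
    [[0, 0, 0], [0, 0, 0]],
    [[0, 0, 0], [0, 0, 0]],
    [[0, 0, 0], [0, 0, 0]],
    [[0, 0, 0], [0, 0, 0]],
    [[-0.01, 0, 0.05], [0, 0, 0]],
    [[-0.03, 0, 0.11], [-0.0073, 0.183, 0]],
    [[-0.06, -0.03, 0.15], [-0.0073, 0.183, 0]],
    [[-0.1, -0.08, 0.15], [-0.0073, 0.183, 0]],
    [[-0.12, -0.13, 0.15], [-0.0073, 0.183, 0]],
    [[-0.12, -0.13, 0.15], [-0.0073, 0.183, 0]],
  ],
  gripper=0.055,
)

```text
time_s: 39.62
position: [0.4446, 0.2293, 0.243]
tcp_rot: [[-0.036, -0.004, -0.999], [0.999, 0.0, -0.036], [0.0, -1.0, 0.004]]
force: [0.0, 0.9, -0.2]
opening: 0.632
```

play_rows(
  commands=[
    [[0, -0.045, 0], [0, 0, -0.18]],
    [[0, -0.09, 0], [0, 0, -0.36]],
    [[0, -0.135, 0], [0, 0, -0.54]],
    [[0, -0.18, 0], [0, 0, -0.72]],
    [[0.0, -0.225, 0], [0, 0, -0.9]],
    [[0.0, -0.27, 0], [0, 0, -1.08]],
    [[0, -0.315, 0], [0, 0, -1.26]],
    [[0, -0.36, 0], [0, 0, -1.44]],
    [[0, -0.4, 0], [0, 0, -1.62]],
    [[0.004, -0.43, 0], [0, 0, -1.67]],
  ],
)

```text
time_s: 40.88
position: [0.453, -0.2001, 0.2431]
tcp_rot: [[0.998, 0.003, 0.063], [-0.063, -0.001, 0.998], [0.003, -1.0, -0.0]]
force: [0.2, -0.5, -0.1]
opening: 0.634
```

Run:
```python
from h import *
np.set_printoptions(precision=4,suppress=True)
s,c,P=wcloud(); print(s['position'],s['tcp_rot'],s['joint_positions'],s['force'])
rect(P,'grip',.41,.49,-.24,-.15,.065,.1);rect(P,'hand',.41,.49,-.24,-.15,.042,.1)
for n in ('side','top'):
    d=capture(n); Q=cloud(d); print(n)
    for k in RNG: onramp(Q,d['frame'],k,*( (-.205,.25) if k!='red' else (-.11,.2)))
    if n=='top':
        rect(Q,'kbar',.5,.7,-.32,-.12,.2,.25); rect(Q,'jar',.66,.74,-.07,0.0,.09,.12); save('tf',cv2.resize(d['frame'],(800,600)))
```

```text
[ 0.453  -0.2001  0.2431] [[ 0.998   0.0035  0.0632]
 [-0.0632 -0.0007  0.998 ]
 [ 0.0035 -1.     -0.0004]] [-36.837   20.5556 100.7945   0.1043  58.4688 -33.2702] [ 0.2424 -0.5091 -0.1261]
grip 451 z 0.0786 c [ 0.4512 -0.1973] sz [0.0394 0.0118] ang 86.4
hand 1349 z 0.0493 c [ 0.4512 -0.1977] sz [0.0413 0.0403] ang 86.6
side
red 222 centre x 0.0457 y -0.0542 rad 0.0425 underside z 0.0011 tilt x,y deg [ 0.3 -0.6] span [[0.0057, -0.0916], [0.0784, -0.0187]]
yel none
grn 179 centre x 0.0429 y -0.1536 rad 0.0394 underside z 0.0009 tilt x,y deg [-0.1 -0.4] span [[0.0086, -0.1907], [0.076, -0.1186]]
blu 148 centre x 0.0451 y 0.1431 rad 0.0389 underside z 0.0011 tilt x,y deg [-0.6 -0.6] span [[0.0094, 0.1096], [0.0809, 0.1732]]
top
red 386 centre x 0.0464 y -0.0515 rad 0.0415 underside z 0.0003 tilt x,y deg [-0.1 -0.1] span [[0.0072, -0.0911], [0.0843, -0.0121]]
yel 1 centre x 0.0893 y 0.0493 rad 0.0001 underside z -0.0075 tilt x,y deg [0. 0.] span [[0.0893, 0.0493], [0.0893, 0.0493]]
grn 542 centre x 0.0459 y -0.1514 rad 0.0420 underside z 0.0002 tilt x,y deg [-0.   0.2] span [[0.0069, -0.1907], [0.085, -0.1132]]
blu 4 centre x 0.0446 y 0.1496 rad 0.0408 underside z -0.0002 tilt x,y deg [-4.   0.1] span [[0.0316, 0.1111], [0.0572, 0.1859]]
kbar 323 z 0.2102 c [ 0.6074 -0.2116] sz [0.0988 0.0142] ang 82.8
jar 205 z 0.0996 c [ 0.7068 -0.0341] sz [0.0374 0.0379] ang 1.5
```

View pics/tf.png

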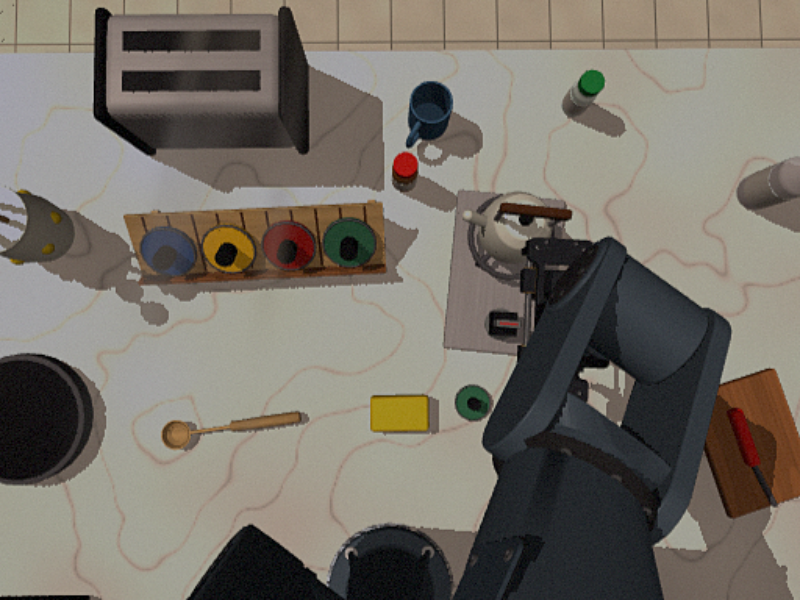

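All four lids lie in a row on the stand: blue (168,250), yellow (228,248), red (288,245), green (350,243). Kettle is on the support, jar at (405,168) untouched, handle home at (505,323). Now for the tap.

play_rows(
  commands=[
    [[-0.0018, 0.0026, -0.05], [0, 0, 0]],
    [[-0.0018, 0.0026, -0.1], [0, 0, 0]],
    [[-0.0018, 0.0026, -0.14], [0, 0, 0]],
    [[-0.0018, 0.0026, -0.153], [0, 0, 0]],
    [[-0.0018, 0.0026, -0.153], [0, 0, 0]],
    [[-0.0018, 0.0026, -0.153], [0, 0, 0]],
  ],
  gripper=0.035,
)

```text
time_s: 41.78
position: [0.4509, -0.1957, 0.0912]
tcp_rot: [[0.998, 0.004, 0.059], [-0.059, -0.001, 0.998], [0.004, -1.0, -0.001]]
force: [1.0, -1.4, -0.6]
opening: 0.406
```

play_rows(
  commands=[
    [[0, 0, 0], [0, 0, 0]],
    [[0, 0, 0], [0, 0, 0]],
    [[0, 0, 0], [0, 0, 0]],
    [[0, 0, 0], [0, 0, 0]],
  ],
  gripper=0.0,
)

```text
time_s: 42.28
position: [0.4502, -0.1956, 0.0902]
tcp_rot: [[0.998, 0.003, 0.06], [-0.06, -0.0, 0.998], [0.003, -1.0, 0.0]]
force: [0.5, 0.2, 3.0]
opening: 0.134
```

Run:
```python
from h import *
np.set_printoptions(precision=4,suppress=True)
s=read_state(); print(s['position'],s['force'],s['moment'],s['opening'],s['joint_positions'])
RNG['yel']=lambda H,S:(H>18)&(H<33)&(S>170)
for n in ('top','side'):
    d=capture(n);Q=cloud(d)
    onramp(Q,d['frame'],'yel',.0,.1,.004); onramp(Q,d['frame'],'blu',.1,.25)
    if n=='top': rect(Q,'kbar',.5,.7,-.32,-.12,.2,.25)
```

```text
[ 0.4502 -0.1956  0.0902] [0.4761 0.1878 3.025 ] [ 0.0698 -0.0819  0.0136] 0.13373832801955743 [-36.6013  35.2256 108.7263   0.1385  35.9276 -33.2746]
yel 564 centre x 0.0454 y 0.0487 rad 0.0420 underside z 0.0002 tilt x,y deg [-0.  -0.1] span [[0.0065, 0.0102], [0.0853, 0.0878]]
blu 2 centre x 0.0474 y 0.1488 rad 0.0403 underside z 0.0006 tilt x,y deg [0.  0.1] span [[0.0339, 0.1119], [0.0609, 0.1858]]
kbar 323 z 0.2103 c [ 0.6076 -0.2112] sz [0.0983 0.0149] ang 82.9
yel 206 centre x 0.0476 y 0.0442 rad 0.0430 underside z 0.0010 tilt x,y deg [-0.2 -1.1] span [[0.0066, 0.007], [0.0837, 0.0798]]
blu 148 centre x 0.0456 y 0.1460 rad 0.0388 underside z 0.0009 tilt x,y deg [-1.  -0.9] span [[0.0098, 0.1094], [0.0814, 0.1749]]
```

play_rows(
  commands=[
    [[0, -0.0015, -0.001], [0, 0, 0.1]],
    [[0, -0.0015, -0.001], [0, 0, 0.2]],
    [[0, -0.0015, -0.001], [0, 0, 0.32]],
    [[0, -0.0015, -0.001], [0, 0, 0.44]],
    [[0, -0.0015, -0.001], [0, 0, 0.56]],
    [[0, -0.0015, -0.001], [0, 0, 0.68]],
    [[0, -0.0015, -0.001], [0, 0, 0.8]],
    [[0, -0.0015, -0.001], [0, 0, 0.92]],
    [[0, -0.0015, -0.001], [0, 0, 1.04]],
    [[0, -0.0015, -0.001], [0, 0, 1.14]],
  ],
)

```text
time_s: 43.62
position: [0.4482, -0.1966, 0.0901]
tcp_rot: [[0.468, -0.003, -0.884], [0.884, 0.002, 0.468], [0.001, -1.0, 0.003]]
force: [-5.5, -0.7, 15.8]
opening: 0.137
```

play_rows(
  commands=[
    [[0, 0, 0], [0, 0, 0.04]],
    [[0, 0, 0], [0, 0, 0.08]],
    [[0, 0, 0], [0, 0, 0.11]],
    [[0, 0, 0], [0, 0, 0.13]],
    [[0, 0, 0], [0, 0, 0.13]],
  ],
)

```text
time_s: 44.25
position: [0.4482, -0.1969, 0.0901]
tcp_rot: [[0.352, -0.003, -0.936], [0.936, 0.002, 0.352], [0.001, -1.0, 0.003]]
force: [-6.7, -1.1, 15.0]
opening: 0.136
```

```bash
python3 -c "
from h import *
s=read_state();print(s['position'],s['force'],s['moment'],s['tcp_rot'][:,0],s['joint_positions'])"
```

```text
[ 0.44817241 -0.19692441  0.09009964] [-6.71510391 -1.08112006 15.01984372] [-0.28852113  1.05885003 -0.12452888] [3.52157338e-01 9.35940561e-01 6.90342642e-04] [-3.68176674e+01  3.52529537e+01  1.08684590e+02 -2.44151550e-02
  3.62539487e+01 -1.06178690e+02]
```

play_rows(
  commands=[
    [[0, 0, 0.001], [0, 0, 0]],
    [[0, 0, 0.001], [0, 0, 0]],
    [[0, 0, 0.001], [0, 0, 0]],
    [[0, 0, 0.03], [0, 0, 0]],
    [[0, 0, 0.08], [0, 0, 0]],
    [[-0.01, 0, 0.13], [0, 0, 0]],
    [[-0.01, 0, 0.13], [0, 0, 0]],
  ],
  gripper=0.035,
)

```text
time_s: 45.12
position: [0.4414, -0.198, 0.222]
tcp_rot: [[0.353, 0.006, -0.936], [0.936, -0.003, 0.353], [-0.001, -1.0, -0.007]]
force: [0.7, -0.2, 0.2]
opening: 0.404
```

Run:
```python
from h import *
np.set_printoptions(precision=4,suppress=True)
s,c,P=wcloud(); print(s['position'],s['tcp_rot'][:,0],s['force'],s['opening'])
rect(P,'grip',.41,.49,-.24,-.15,.065,.1);rect(P,'hand',.41,.49,-.24,-.15,.042,.1)
save('wf',c['frame'])
RNG['yel']=lambda H,S:(H>18)&(H<33)&(S>170)
for n in ('side','top'):
    d=capture(n); Q=cloud(d); print(n)
    for k,r in dict(grn=(-.205,-.1),red=(-.1,0),yel=(0,.1),blu=(.1,.2)).items(): onramp(Q,d['frame'],k,*r,zmin=.004)
    if n=='top': rect(Q,'kbar',.5,.7,-.32,-.12,.2,.25); rect(Q,'jar',.66,.74,-.07,0.0,.09,.12)
    else: save('sf',cv2.resize(d['frame'],(800,600)))
```

```text
[ 0.4414 -0.198   0.222 ] [ 0.3527  0.9357 -0.0006] [ 0.6993 -0.1638  0.1796] 0.40424905018998053
grip 498 z 0.0787 c [ 0.4506 -0.1973] sz [0.0119 0.0394] ang 69.3
hand 1505 z 0.0494 c [ 0.4509 -0.1977] sz [0.0406 0.0411] ang 68.9
side
grn 183 centre x 0.0435 y -0.1559 rad 0.0394 underside z 0.0012 tilt x,y deg [ 0.8 -1. ] span [[0.0083, -0.1904], [0.0757, -0.1197]]
red 227 centre x 0.0446 y -0.0551 rad 0.0410 underside z 0.0011 tilt x,y deg [-0.8 -0.3] span [[0.0061, -0.0919], [0.0833, -0.0183]]
yel 203 centre x 0.0444 y 0.0453 rad 0.0423 underside z 0.0011 tilt x,y deg [-0.  -1.1] span [[0.0068, 0.0054], [0.0829, 0.0794]]
blu 147 centre x 0.0437 y 0.1444 rad 0.0388 underside z 0.0009 tilt x,y deg [-0.9 -1.5] span [[0.0094, 0.1106], [0.0803, 0.1767]]
top
grn 550 centre x 0.0470 y -0.1506 rad 0.0438 underside z 0.0001 tilt x,y deg [-0.   0.2] span [[0.0067, -0.1909], [0.0845, -0.1131]]
red 388 centre x 0.0454 y -0.0510 rad 0.0418 underside z 0.0003 tilt x,y deg [-0.3 -0.3] span [[0.0062, -0.0911], [0.0845, -0.0116]]
yel 567 centre x 0.0460 y 0.0491 rad 0.0423 underside z 0.0002 tilt x,y deg [-0.1 -0. ] span [[0.0068, 0.0097], [0.0851, 0.0881]]
blu 4 centre x 0.0456 y 0.1495 rad 0.0406 underside z -0.0004 tilt x,y deg [-14.9   5.8] span [[0.0279, 0.111], [0.0599, 0.185]]
kbar 321 z 0.2102 c [ 0.6075 -0.2112] sz [0.0981 0.0144] ang 83.0
jar 203 z 0.0993 c [ 0.7071 -0.0343] sz [0.0377 0.0374] ang 89.4
```

View pics/sf.png

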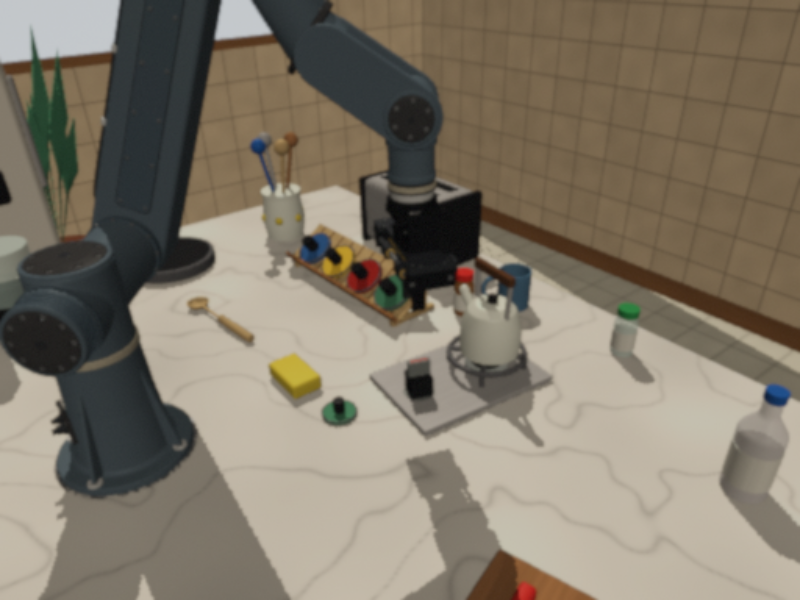

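The side view shows the lids on the stand at (315–390, 250–290), the kettle on the support (490,335), the handle home (418,378) and the jar upright. Handle has turned to 75.5° from the hob axis, so the tap is at about 1.19 rad or more.

```bash
python3 -c "
from rig import *
print(hand_in())"
```

```text
the job is handed in; nothing more can be done
None
```

The job is handed in after about 45 s of robot time. By my last checks everything is in place; `hand_in()` gave no verdict.

| Item | What the last check showed | Needed |
|---|---|---|
| Lids (all four) | centre 43–47 mm up the slope, underside within about 1.2 mm of the surface, within 1.5° of flat, 50–155 mm from mid-width | 40–50 mm, 4 mm, 0.08 rad, within 200 mm |
| Kettle | upright on the pan support, about 8 mm from its centre; I offset it on purpose, away from the tap | within 20 mm |
| Tap handle | fully home (skirt top 49.4 mm), under 1 mm off the spindle | 3 mm, 5 mm |
| Tap | turned to about 1.19 rad or more, worked out from the handle's angle less its play | above 1.0 rad |
| Amber jar | upright and not moved | not knocked over |

- **Green lid:** it was knocked about 4 cm before I reached it. My first grasp drove the wrist close to its joint limit, so I put the lid back, where it rested on the red lid's edge. I then regrasped it with the tool tilted.
- **Red lid:** it slipped about 23 mm in the fingers, so I set it on the slope and released it there; it slid down to the lip by itself.
- **Readings that disagreed:** side and top views differ by up to about 6 mm in y along the lip, well inside the limit. The top view caught only four pixels of the blue lid, so its tilt there (-14.9°) means nothing. The side view showed blue flat to within 1.5°.

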